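# Square filter cartons from a roller lane into a pile

## Robot

A 6-joint arm with a two-finger parallel gripper is mounted at the origin on a cart in front of the work surface, level with it; the furniture and walls round the work are solid. World frame = base frame: x ahead of the robot, y to its left, z up, the work surface at z = 0. Lengths are in m, angles in rad, forces in N, time in s.
With the tool pointing down it reaches from about 0.35 to 0.775 m from the base axis. Payload 7.3 kg.
Tool frame: the origin (TCP) lies on the centre line of the jaws, within the pads' length; the fingertips stand 17 mm ahead of it and the grasp point (between the pads) lies 2 mm behind it; z points along the fingers, x is the direction in which the jaws open and shut, and the axes are right-handed (so a half turn about z gives the same grasp; the last joint's range is limited). The gripper opens to 92 mm and grips with 3 to 60 N. Pads are 19 mm wide; open, the fingers measure 130 mm over their backs; the gripper's body (75 mm by 190 mm) begins 47 mm behind the grasp point.
Start: joints at [1.001, 0.342, 1.524, -0, 1.275, -0.146], TCP at [0.216, 0.479, 0.244] pointing down, gripper open.
Joint ranges: [-2.53, 2.53], [-0.77, 2.02], [0.04, 2.7], [-1, 4.14], [0.28, 2.66], [-3.11, 3.11]. Speed limits (rad/s): [2.57, 2.57, 3.14, 3.14, 3.14, 3.14].

## Interface

Orientations are given as a 3x3 rotation matrix whose columns are the frame's x, y, z axes.
In Python, from rig import r gives the robot as it stands.
- The arm moves only by the shell command python3 -m handwheel 'ROWS'. ROWS is JSON, a list of rows, each a list of 7 numbers: the shift along the world's x, y, z in cm, then the turn, a rotation vector about the world's x, y, z in rad, then the finger opening in cm, from 0 to 9.18. A call has 1 to 5 rows; each row is the pose to reach, as a shift and turn from the pose commanded when the call began; what a row does not reach only later rows make up. A row lasts 1/8 s, in which the tool goes at most 62.5 mm and 10.7 degrees, less where a joint would pass 70% of its speed; a pose out of reach is approached as far as the arm can. A call with a gripper value outside its range is refused whole. The fingers move at their own pace and stop on an object; the grip force is fixed at half the most. Time passes only in rows, so rows that repeat a pose let the fingers close. It gives the time, the measured TCP pose, the force and the opening at its end, in the units of the state.
- r.state(): the state, without advancing time (a new reading comes with each control period).
- r.get_image(name): name is "side" or "top"; returns the picture (400x640x3 uint8, red, green, blue); there is no depth.
- r.calibration(name): a dict with "mtx" (3x3 intrinsics, pixels), "extrinsics" (4x4, takes a point from camera to world coordinates). Camera axes: x right, y down, z forward; pixel columns grow to the right and rows downward; lengths in m; the calibration is good to about 2 mm. A picture is of the moment at which its call begins. calibration takes no time and is no camera call.
- r.close_job(): hands the job in, once; it reports no verdict.
The state is a dict: "time_s": time; "joints": joint angles; "dq": joint speeds; "effort": joint torques, N m; "eef_pos": TCP position; "ee_rot": TCP orientation; "ft_force": force on the tool from outside, world axes, zero at the start; "ft_torque": the same for the moment, N m; "finger_gap": finger opening in m.
Only numpy, scipy, OpenCV 4.12 (cv2) and the standard library are available. Lean on these libraries where they do the work, as an engineer would, in place of code of your own. Each camera call takes 0.05 s, during which the arm holds its last target.

## Task

Take the front filter carton out of the sloping roller lane, so that the ones behind roll down, lay it flat on the carton that stands in the metal corner stop and, while it lies there, press it firmly home (5 to 10 N) so that it is flush with both the end plate and the two side posts; then do the same with the next carton, on top of that. Finish with a square pile of three in the corner and the last carton waiting at the lip of the lane; do not hit the stop hard or push the other things about.

Things in the scene. Friction and masses are not known exactly. Their poses are not given: they have to be found in the camera images.
- lane: sloping roller lane of bare metal with grey rollers, fixed. Origin on the bench straight below the inner face of the front lip, mid-width; x runs along the lane to its high rear end, z up. The roller plane passes 45 mm above the origin and rises 22 degrees towards +x; 290 mm long. Lip 12 mm and side rails 5 mm above the roller plane, inner width 64 mm. Three cartons lie in it in line.
- carton_front: The first carton, against the lip of the lane: filter carton, 90 x 60 x 26 mm, about 0.09 kg. Origin: centre of its 90 x 60 underside; x along the 90 mm length, y along the 60 mm width, z up out of the top face. In the lane it leans back with the slope (x points up the slope, 22 degrees).
- carton_second: The second carton in the lane, behind the first: filter carton, 90 x 60 x 26 mm, about 0.09 kg. Origin: centre of its 90 x 60 underside; x along the 90 mm length, y along the 60 mm width, z up out of the top face. It rolls down to the lip within about a second when the first is lifted clear (26 mm).
- carton_third: The third carton in the lane, the highest one; stays in the lane: filter carton, 90 x 60 x 26 mm, about 0.09 kg. Origin: centre of its 90 x 60 underside; x along the 90 mm length, y along the 60 mm width, z up out of the top face.
- carton_base: The carton that already stands flat on the bench in the corner stop, loose, about flush with it, as the bottom of the pile: filter carton, 90 x 60 x 26 mm, about 0.09 kg. Origin: centre of its 90 x 60 underside; x along the 90 mm length, y along the 60 mm width, z up out of the top face. Its axes are parallel to those of corner_stop.
- corner_stop: L-shaped bare metal squaring stop, rigid, fixed to the bench. Origin on the bench at the inner corner. End plate face: the plane x = 0, y = 4 to 56 mm. Two side posts face +y in the plane y = 0. All 74 mm high. A flush carton has its centre at x = -45, y = +30 mm, its length along x; push to +x and to -y to press it home.
- post_gap (a point): point on corner_stop at x = -45, y = 0, 60 mm above the bench, midway between the two side posts; the posts are 11 mm wide, 70 mm apart on centres, so fingers fit in the 59 mm gap between them
- lens_tissue: bystander: flat grey-green carton, 60 x 95 x 14 mm, origin under its centre
- timer: bystander: white timer with two buttons, 52 x 66 x 24 mm, origin under its centre
- beaker: bystander: clear beaker, 53 mm across, 68 mm high, origin under its centre
- tape: bystander: roll of tape lying flat, 104 mm across, 25 mm high, origin under its centre
- lamp_carton: bystander: brown upright carton, 46 x 46 x 75 mm, origin under its centre
- petri_dish: bystander: clear dish, 60 mm across, 12 mm high, origin under its centre

How it is judged:
On the way, in this order (a step that is already met when the one before it is completed fails the run):
1. the front carton is taken out of the lane and the second has rolled to the lip (distance between carton_front and lane above 0.12 m and x of carton_second in the frame of lane between 0.03 and 0.05 m and z of carton_second in the frame of lane between 0.045 and 0.075 m and y of carton_second in the frame of lane between -0.01 and 0.01 m), for 0.1 s.
2. the front carton lies on the base carton, flush in the corner, pressed against the stop with more than 3 N (x of carton_front in the frame of corner_stop between -0.0475 and -0.043 m and y of carton_front in the frame of corner_stop between 0.028 and 0.0325 m and height (world z) of carton_front between 0.022 and 0.03 m and angle between the x axis of carton_front and the x axis of corner_stop, either way round below 0.04 rad and angle between carton_front's own z axis and vertical below 0.05 rad and contact force between carton_front and corner_stop above 3 N), for 0.1 s.
3. the second carton is taken out of the lane and the third has rolled to the lip (distance between carton_second and lane above 0.12 m and x of carton_third in the frame of lane between 0.03 and 0.05 m and z of carton_third in the frame of lane between 0.045 and 0.075 m and y of carton_third in the frame of lane between -0.01 and 0.01 m), for 0.1 s.
4. the second carton lies on top of the pile, flush in the corner, pressed against the stop with more than 3 N (x of carton_second in the frame of corner_stop between -0.0475 and -0.043 m and y of carton_second in the frame of corner_stop between 0.028 and 0.0325 m and height (world z) of carton_second between 0.048 and 0.056 m and angle between the x axis of carton_second and the x axis of corner_stop, either way round below 0.04 rad and angle between carton_second's own z axis and vertical below 0.05 rad and contact force between carton_second and corner_stop above 3 N), for 0.1 s.
At the end, for the whole second after the job is handed in: Base, front and second carton lie flat in this order in a pile in the corner stop, each within 2 mm (2.5 mm on the free side) of flush with the end plate and with the side posts and within 0.04 rad of square; the third carton lies at the lip of the lane; all at rest (x of carton_base in the frame of corner_stop between -0.0475 and -0.043 m and y of carton_base in the frame of corner_stop between 0.028 and 0.0325 m and height (world z) of carton_base between -0.004 and 0.004 m and angle between the x axis of each of carton_base, carton_front, carton_second and the x axis of corner_stop, either way round below 0.04 rad and angle between each of carton_base, carton_front, carton_second's own z axis and vertical below 0.05 rad and x of carton_front in the frame of corner_stop between -0.0475 and -0.043 m and y of carton_front in the frame of corner_stop between 0.028 and 0.0325 m and height (world z) of carton_front between 0.022 and 0.03 m and x of carton_second in the frame of corner_stop between -0.0475 and -0.043 m and y of carton_second in the frame of corner_stop between 0.028 and 0.0325 m and height (world z) of carton_second between 0.048 and 0.056 m and x of carton_third in the frame of lane between 0.03 and 0.05 m and z of carton_third in the frame of lane between 0.045 and 0.075 m and y of carton_third in the frame of lane between -0.01 and 0.01 m and linear speed of each of carton_base, carton_front, carton_second, carton_third below 0.02 m/s); the robot touches nothing.
It fails at once if a carton is rammed against the corner stop with more than 40 N (contact force between any of carton_front, carton_second, carton_base and corner_stop above 40 N).
It fails at once if a bystander is moved by more than 30 mm (distance of any of lens_tissue, timer, beaker, tape, lamp_carton, petri_dish from where it was at the start of the episode above 0.03 m).
It also fails if it takes over 67 s, if anything falls off the work surface, if the arm or the gripper's body presses on something with over 40 N, if the wrist force passes 120 N, or if a joint passes its speed limit or range.

## Working session

There is one attempt and no reset: what is moved stays moved. The work goes in short steps, Python scripts to look and compute and a shell command to move; the robot and the scene stay as the last step left them, time stands still between calls to the robot, and variables do not carry over. Pictures are saved under pics/ and viewed, and the job is handed in when it is done.

```bash
ls; mkdir -p pics
python3 - <<'E'
from rig import r
import cv2
for n in ("side","top"):
    im=r.get_image(n); cv2.imwrite(f"pics/{n}0.png",im[:,:,::-1])
    c=r.calibration(n); print(n,c["mtx"],c["extrinsics"])
s=r.state(); print(s["time_s"],s["eef_pos"],s["ee_rot"],s["finger_gap"])
E
```

```text
pics
side [[368.39447563   0.         325.44854798]
 [  0.         368.39447563 194.54353225]
 [  0.           0.           1.        ]] [[ 0.83496864 -0.21962513  0.50457128 -0.19112065]
 [-0.54982602 -0.37090099  0.74841419 -1.082625  ]
 [ 0.02277542 -0.9023288  -0.4304463   0.7392741 ]
 [ 0.          0.          0.          1.        ]]
top [[487.29089787   0.         322.91957794]
 [  0.         487.29089787 192.1197473 ]
 [  0.           0.           1.        ]] [[-0.00935011 -0.99008552  0.14015433  0.33072318]
 [-0.99983543  0.01143575  0.01408304 -0.0343258 ]
 [-0.01554618 -0.13999959 -0.99002951  1.6127554 ]
 [ 0.          0.          0.          1.        ]]
0.1 [0.21571226 0.47827957 0.24314497] [[ 4.11242568e-01  9.11525693e-01 -6.79006291e-04]
 [ 9.11525029e-01 -4.11243096e-01 -1.11251606e-03]
 [-1.29332362e-03 -1.61417270e-04 -9.99999151e-01]] 0.09146337657234173
```

View pics/side0.png

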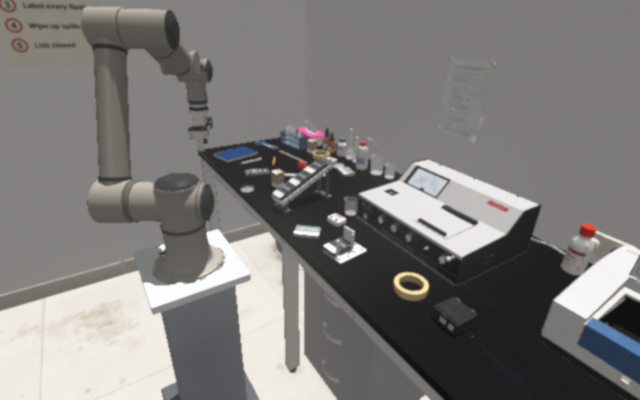

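View pics/top0.png

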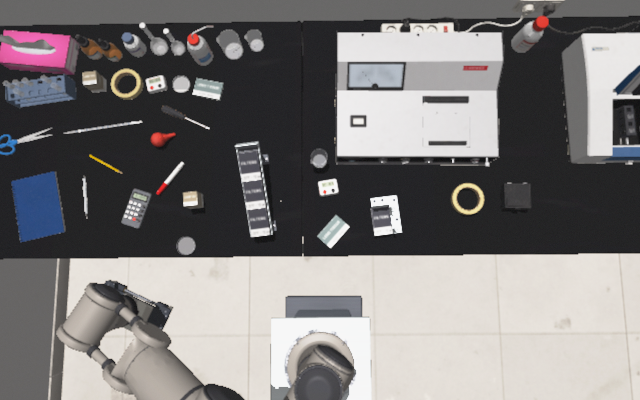

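The top view shows the lane at about (255,190) with its lip near (260,233), the corner stop with its base carton at about (385,215), and the bystanders nearby. I'll zoom in on both views.

Run:
```python
import cv2
t=cv2.imread("pics/top0.png"); s=cv2.imread("pics/side0.png")
cv2.imwrite("pics/zlane.png",cv2.resize(t[135:245,225:285],None,fx=5.4,fy=5.4,interpolation=cv2.INTER_CUBIC))
cv2.imwrite("pics/zstop.png",cv2.resize(t[185:245,355:415],None,fx=9,fy=9,interpolation=cv2.INTER_CUBIC))
cv2.imwrite("pics/zside.png",cv2.resize(s[140:270,235:385],None,fx=4.5,fy=4.5,interpolation=cv2.INTER_CUBIC))
```

```text
(no output)
```

View pics/zlane.png

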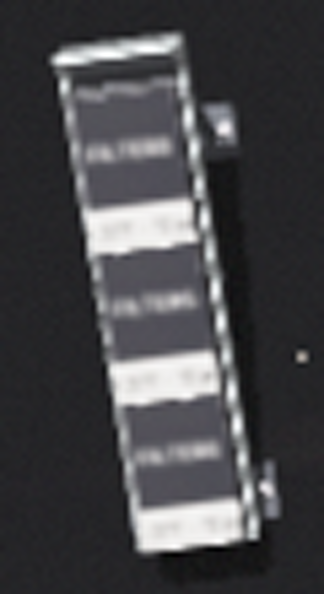

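View pics/zstop.png

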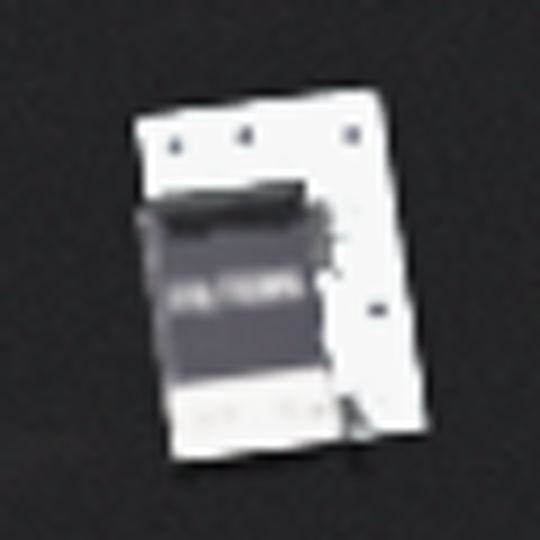

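View pics/zside.png

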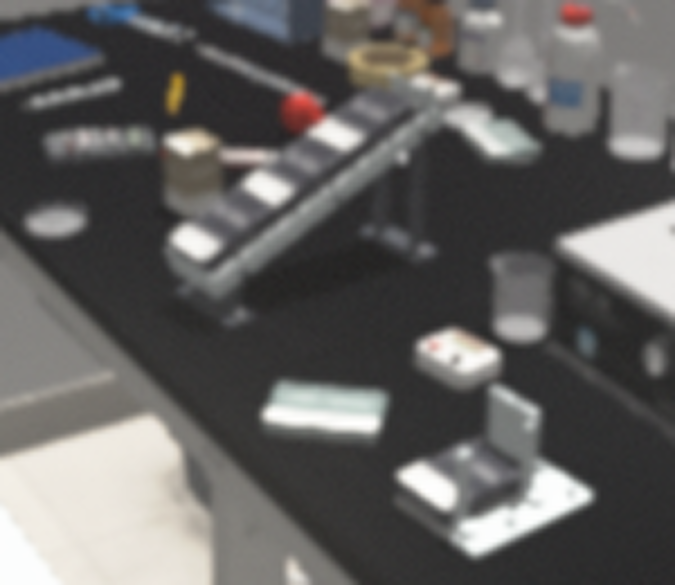

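```bash
cat > h.py <<'E'
import numpy as np, cv2
from rig import r
def ray(n,uv):
    c=r.calibration(n);K=c["mtx"];T=c["extrinsics"]
    d=T[:3,:3]@np.linalg.solve(K,np.array([uv[0],uv[1],1.0]));return T[:3,3],d
def onz(n,uv,z):
    o,d=ray(n,uv);return o+d*(z-o[2])/d[2]
def proj(n,P):
    c=r.calibration(n);K=c["mtx"];T=np.linalg.inv(c["extrinsics"])
    P=np.atleast_2d(P);q=(K@(T[:3,:3]@P.T+T[:3,3:])).T
    return q[:,:2]/q[:,2:]
def F(x,y,a):  # frame on the bench
    T=np.eye(4);T[:2,:2]=[[np.cos(a),-np.sin(a)],[np.sin(a),np.cos(a)]];T[:2,3]=x,y;return T
def tr(T,P): return np.atleast_2d(P)@T[:3,:3].T+T[:3,3]
E
python3 - <<'E'
from h import *
g=cv2.cvtColor(cv2.imread("pics/top0.png"),cv2.COLOR_BGR2GRAY).astype(float)
# lane rails: bright peaks per row
for v in range(148,232,4):
    u0=238+ (v-147)*0.0+ (v-147)*(251-238)/(235-147); 
    row=g[v]; ul=int(round(236.5+(v-147)*(250.5-236.5)/(235-147))); ur=int(round(259+(v-147)*(271.5-259)/(235-147)))
    print(v,ul,row[ul-4:ul+6].astype(int),ur,row[ur-5:ur+6].astype(int))
E
```

```text
148 237 [ 37  35  90 108  94  72  63  63  61  60] 259 [ 48  50  51  62 147 130  51  36  36  35  37]
152 237 [ 38  37  36 149 145 103 124 140 140 136] 260 [ 81  99  86 159 155  83  42  39  37  36  38]
156 238 [ 37  36  38 169 158  90  84  85  83  83] 260 [ 81  81  85  90 225 204  60  45 100 134 138]
160 239 [ 34  36  77 122 111  83  84  86  85  85] 261 [106  85  69 100 160 141  76  50  50  93 116]
164 239 [ 36  36  38 124 134 110 148 142 138 157] 261 [ 85  81  82  72 162 152  72  44  42  39  36]
168 240 [ 37  37  35 165 156  86  81  81  82  83] 262 [ 80  79  67  52 195 171  44  24  22  24  20]
172 240 [ 38  36  36  78 124 114  84  84  84  85] 263 [214 216 154  60 111  95  33  20  23  22  23]
176 241 [ 37  37  37 124 226 241 237 231 230 226] 263 [208 204 160  89 213 193  60  22  24  21  21]
180 242 [ 36  38  37 196 236 238 237 238 240 242] 264 [ 99  88  78  70 178 156  45  22  23  22  26]
184 242 [ 34  38  36  57 148 137  83  85  84  84] 264 [ 81  82  98  83 116 128  85  27  24  21  21]
188 243 [ 36  35  37  88 115  99  82  83  82  83] 265 [101  84  75  58 225 206  48  23  19  20  23]

[... 299 characters left out ...]

204 246 [ 37  35  38 181 235 239 236 231 231 228] 267 [215 193 206 151  70 125 107  38  24  23  32]
208 246 [ 37  36  37  51 205 238 238 237 240 241] 268 [109  97 102  83 215 194  60  24  24  21  32]
212 247 [ 37  36  35 114 133 103  83  84  85  86] 268 [ 82  80  81  78  63 205 180  44  26  24  32]
216 247 [ 36  37  38  37 156 150  90  82  82  83] 269 [116  97  87  74 113 133  92  26  24  32  38]
220 248 [ 38  37  38  52 154 142 136 147 138 156] 269 [ 88  87  81  75  73 208 183  52  29  39  80]
224 249 [ 38  39  39 129 138 100  83  83  81  82] 270 [ 80  80  82  68  73 161 140  64 159 183 125]
228 249 [ 38  37  36  41 176 165  94  89  94 101] 271 [229 234 230 164 167 156  78  57 113 133  94]
```

Run:
```python
from h import *
g=cv2.cvtColor(cv2.imread("pics/top0.png"),cv2.COLOR_BGR2GRAY)
np.set_printoptions(linewidth=300)
print("stop cols 368..405")
for v in range(192,240): print(v,g[v,368:405])
```

```text
stop cols 368..405
192 [38 37 35 36 37 38 35 36 36 37 37 36 38 38 36 36 38 37 35 35 35 38 35 37 37 38 36 36 37 34 36 39 36 37 39 36 38]
193 [38 36 37 38 35 37 36 36 36 36 34 35 37 36 37 38 37 34 36 37 36 32 39 37 37 37 36 37 37 36 35 37 35 35 39 36 37]
194 [39 37 35 38 32 36 35 37 38 38 35 37 36 37 38 38 36 35 36 36 37 37 35 39 37 35 36 51 46 37 36 35 37 37 34 36 36]
195 [ 37  37  35  36  36  37  39  38  36  37  37  36  38  37  36  36  36  36  43  54  82 116 155 173 211 224 223 225 169  59  36  35  36  37  36  39  36]
196 [ 36  38  37  38  37  37  38  34  37  36  46  59  85 108 156 209 223 224 226 227 231 238 244 245 247 247 247 247 236 100  33  38  37  36  36  36  36]
197 [ 36  35  43  54  81 107 150 208 224 223 224 226 230 235 244 247 247 247 247 247 247 247 247 247 247 247 247 247 243 146  36  37  35  35  38  34  36]
198 [ 37  37 183 226 231 235 243 247 247 247 247 247 247 247 245 247 247 247 247 247 247 247 247 247 247 246 246 247 245 177  38  37  36  36  35  38  38]
199 [ 36  37 232 247 247 247 246 247 247 247 247 247 247 214 142 241 247 247 247 247 247 247 247 247 245 190 154 2
[... 5351 characters left out ...]
0 229 197 152 109  73  44  37  30  24  31  35  38  37  34  36  37  36  34  36]
235 [ 37  37  38  36  37  45 178 230 237 238 227 200 157 115  79  44  35  31  28  23  22  20  23  31  33  28  24  31  35  36  36  36  35  37  37  35  36]
236 [36 36 35 38 37 42 53 50 34 33 31 23 25 21 26 22 21 20 25 29 27 29 33 39 38 32 23 29 34 35 36 36 37 36 37 34 38]
237 [35 36 35 38 35 35 29 23 25 25 29 26 28 30 28 30 31 30 32 35 34 37 37 33 38 33 29 29 31 37 38 36 36 37 37 35 35]
238 [37 38 38 36 35 37 31 30 29 37 36 33 36 36 36 37 36 37 37 35 37 37 35 39 35 38 36 35 36 36 36 36 35 36 38 37 36]
239 [36 37 37 36 37 38 37 36 35 36 37 37 37 37 36 36 36 36 35 37 36 35 38 38 36 38 36 35 37 36 36 36 34 35 37 36 33]
```

```bash
cat > m0.py <<'E'
from h import *
np.set_printoptions(precision=4,suppress=True)
g=cv2.cvtColor(cv2.imread("pics/top0.png"),cv2.COLOR_BGR2GRAY).astype(float)
def hcross(v,u0,u1,t):   # first crossing of t along the row
    a=g[v,u0:u1+1]
    for i in range(len(a)-1):
        if (a[i]-t)*(a[i+1]-t)<=0 and a[i]!=a[i+1]: return u0+i+(t-a[i])/(a[i+1]-a[i])
def vcross(u,v0,v1,t):
    a=g[v0:v1+1,u]
    for i in range(len(a)-1):
        if (a[i]-t)*(a[i+1]-t)<=0 and a[i]!=a[i+1]: return v0+i+(t-a[i])/(a[i+1]-a[i])
def line(pts,z,name):
    W=np.array([onz("top",p,z)[:2] for p in pts if None not in p])
    c=W.mean(0);_,s,vt=np.linalg.svd(W-c);d=vt[0];d=d if d[0]>abs(d[1]) or (abs(d[1])>abs(d[0]) and d[1]>0) else -d
    print(name,"c",c,"ang deg",np.degrees(np.arctan2(d[1],d[0])),"rms mm",1e3*s[1]/np.sqrt(len(W)),len(W));return c,d
R=line([(hcross(v,395,404,142),v) for v in range(199,231)],.003,"plate right")
T=line([(u,vcross(u,193,200,142)) for u in range(372,394)],.003,"plate top")
L=line([(hcross(v,368,375,75),v) for v in range(212,227)],.0,"carton left bottom")
L2=line([(hcross(v,371,376,145),v) for v in range(229,234)],.026,"white left top")
B=line([(u,vcross(u,230,238,142)) for u in range(376,390)],.026,"carton front top")
E=line([(u,vcross(u,200,209,170)) for u in range(372,388)],.074,"endplate top rear?")
E=line([(u,vcross(u,204,212,57)) for u in range(374,386)],.074,"endplate dark edge(2)")
W=line([(u,vcross(u,222,230,170)) for u in range(374,389)],.026,"white/dark")
P=line([(hcross(v,388,393,165),v) for v in range(218,224)],.026,"carton right?")
# lane rails
l=[];rr=[]
for v in range(156,228):
    ul=int(round(236.8+(v-147)*(250.5-236.8)/88)); ur=int(round(259+(v-147)*12.5/88))
    l.append((hcross(v,ul-4,ul+2,75),v))
    a=g[v,ur-1:ur+4]; 
    # outer edge of right rail, scanning from outside would see shadows; use falling crossing
    pk=ur-1+int(a.argmax()); rr.append((hcross(v,pk,pk+3,90),v))
from scipy.optimize import least_squares
l=[p for p in l if p[0]];rr=[p for p in rr if p[0]]
print(len(l),len(rr))
t=np.tan(np.radians(22))
def tolane(p,x0,y0,a,h):  # intersect ray with plane h above rollers
    o,d=ray("top",p);ex=np.array([np.cos(a),np.sin(a),0]);O=np.array([x0,y0,0])
    z0=.045+h/np.cos(np.radians(22))
    n=np.array([-t*ex[0],-t*ex[1],1]);s=(z0-n@(o-O))/(n@d);P=o+s*d-O
    return P@ex,P@np.array([-np.sin(a),np.cos(a),0]),P[2]
def band(u,v0,v1,tt): return (u,vcross(u,v0,v1,tt))
b2=[band(u,202,212,160) for u in range(252,262)]; b3=[band(u,172,184,160) for u in range(246,258)]
b1=[band(u,222,235,160) for u in range(253,266)]; f1=[band(u,230,240,140) for u in range(256,267)]
f2=[band(u,202,214,160) for u in range(248,262)]
if __name__=="__main__":
  print("b1",b1[::3],"f1",f1[::3],"b2",b2[::3],"b3",b3[::3])
E
python3 m0.py
python3 - <<'E'
from h import *
np.set_printoptions(linewidth=300)
g=cv2.cvtColor(cv2.imread("pics/top0.png"),cv2.COLOR_BGR2GRAY)
for v in list(range(140,156))+list(range(170,186))+list(range(199,214))+list(range(224,242)): print(v,g[v,234:278])
E
```

```text
plate right c [ 0.481  -0.2634] ang deg 5.978812755948849 rms mm 2.4401831218777583 32
plate top c [ 0.5436 -0.2095] ang deg 96.67934324972603 rms mm 0.4568685440547088 22
carton left bottom c [ 0.4673 -0.1705] ang deg 7.129208994069365 rms mm 0.5358272051455097 15
white left top c [ 0.426  -0.1741] ang deg 8.808720947003588 rms mm 0.25678265839015424 5
carton front top c [ 0.4136 -0.2037] ang deg 96.71127875965584 rms mm 0.40630423199331345 14
endplate top rear? c [ 0.5062 -0.1916] ang deg 93.65200621318866 rms mm 5.441951254870157 16
endplate dark edge(2) c [ 0.4966 -0.1913] ang deg 97.61086482174458 rms mm 0.2579356133564251 12
white/dark c [ 0.4405 -0.1995] ang deg 96.76366405066184 rms mm 0.15907111969444943 15
carton right? c [ 0.4595 -0.2307] ang deg -1.616080150949847 rms mm 0.18060964735430246 6
72 72
b1 [(253, np.float64(228.70212765957447)), (256, np.float64(228.4)), (259, np.float64(227.91358024691357)), (262, np.float64(227.57)), (265, np.float64(227.23456790123456))] f1 [(256, np.float64(236.41450777202073)), (259, np.float64(236.02479338842974)), (262, np.float64(235.4
[... 11281 characters left out ...]
 35  36  37  38  35  35  36  37  36  57  95 102  86  56  31  27  22  25  22  23  19  22  23  24  20  23  22  21  25  21  21  22  21  23  33  36  36]
238 [38 36 38 36 37 37 36 38 40 37 35 37 36 36 36 38 37 37 37 36 27 18 21 20 20 23 22 24 25 21 22 19 22 18 24 23 21 25 20 24 24 30 35 38]
239 [38 38 36 35 36 39 37 38 36 34 37 36 38 38 37 38 36 35 35 37 30 22 22 25 21 24 19 23 27 21 23 21 23 23 21 21 20 23 21 25 26 29 36 34]
240 [35 37 36 35 37 38 36 37 34 36 38 36 36 38 38 35 36 36 37 36 27 25 24 23 21 24 25 19 23 23 22 24 21 24 24 24 22 23 22 19 30 36 38 37]
241 [34 38 38 37 37 39 36 37 38 36 36 35 37 38 37 35 35 36 35 36 33 27 25 23 22 26 23 22 21 20 20 23 20 25 30 27 30 27 30 29 34 39 37 36]
```

```bash
cat > m1.py <<'E'
from m0 import *
R=line([(395+next(i for i in range(10) if g[v,395+i]>=142>g[v,396+i])+ (lambda i:(g[v,395+i]-142)/(g[v,395+i]-g[v,396+i]))(next(i for i in range(10) if g[v,395+i]>=142>g[v,396+i])),v) for v in range(201,230)],.003,"plate right again")
def lastcross(u,v0,v1,t):  # from v1 upward (decreasing) first crossing
    for v in range(v1,v0,-1):
        if (g[v,u]-t)*(g[v-1,u]-t)<=0 and g[v,u]!=g[v-1,u]: return v-(t-g[v,u])/(g[v-1,u]-g[v,u])
f1=[(u,lastcross(u,232,240,130)) for u in range(252,266)]
f2=[(u,lastcross(u,205,214,160)) for u in range(249,262)]
f3=[(u,lastcross(u,176,186,160)) for u in range(244,256)]
b=[[(u,vcross(u,*w,160)) for u in range(*c)] for w,c in (((224,231),(255,266)),((198,204),(249,262)),((170,175),(246,256)))]
def pk(v,ul):
    w=np.clip(g[v,ul-2:ul+3]-60,0,None);return None if w.sum()<60 else (ul+(w*np.arange(-2,3)).sum()/w.sum(),v)
rows=[v for v in range(150,226) if not(170<v<184 or 198<v<212)]
lp=[pk(v,int(round(236.8+(v-148)*(249.6-236.8)/(228-148)))) for v in rows]
rp=[pk(v,int(round(258.5+(v-148)*(270.4-258.5)/(226-148)))) for v in rows]
lp=[p for p in lp if p];rp=[p for p in rp if p]
c22,s22=np.cos(np.radians(22)),np.sin(np.radians(22))
def res(q):
    x0,y0,a,w,bw=q;e=[]
    for k,f in enumerate((f1,f2,f3)):
        e+=[(tolane(p,x0,y0,a,.026)[0]-(.09*k*c22-.026*s22))*1e3 for p in f if p[1]]
    for k,f in enumerate(b):
        e+=[(tolane(p,x0,y0,a,.026)[0]-((.09*k+bw)*c22-.026*s22))*1e3 for p in f if p[1]]
    e+=[(tolane(p,x0,y0,a,.005)[1]-w)*1e3 for p in lp];e+=[(tolane(p,x0,y0,a,.005)[1]+w)*1e3 for p in rp]
    return np.array(e)
s=least_squares(res,[.4,.14,.12,.033,.027],loss="soft_l1")
print(s.x,"yaw",np.degrees(s.x[2]))
x0,y0,a=s.x[:3]
for f in (f1,f2,f3): print([round(tolane(p,x0,y0,a,.026)[0]*1e3,1) for p in f if p[1]][::4])
print("rail y", [round(tolane(p,x0,y0,a,.005)[1]*1e3,1) for p in lp][::9],[round(tolane(p,x0,y0,a,.005)[1]*1e3,1) for p in rp][::9])
np.save("lane.npy",s.x[:3])
E
python3 m1.py
cat > ov.py <<'E'
from h import *
x0,y0,a=np.load("lane.npy");L=F(x0,y0,a);a2=np.radians(6.8);e=np.array([np.cos(a2),np.sin(a2)]);n=np.array([-e[1],e[0]])
c=.4763*e+(-.2837)*n;S=F(c[0],c[1],a2);print("stop",c)
c22,s22=np.cos(np.radians(22)),np.sin(np.radians(22))
for nm,z,(r0,r1,q0,q1) in (("side",5,(140,265,240,385)),("top",5,(130,245,230,390))):
    im=cv2.resize(cv2.imread(f"pics/{nm}0.png")[r0:r1,q0:q1],None,fx=z,fy=z,interpolation=cv2.INTER_CUBIC)
    def poly(T,P,col):
        q=((proj(nm,tr(T,P))+.5-[q0,r0])*z-.5).round().astype(int);cv2.polylines(im,[q],True,col,1)
    for k in range(3):
        for h in (0,.026):
            poly(L,[[s*c22-h*s22,y,.045+s*s22+h*c22] for s,y in ((.09*k,-.03),(.09*k+.09,-.03),(.09*k+.09,.03),(.09*k,.03))],(0,255,255))
    for h in (0,.026): poly(S,[[x,y,h] for x,y in((0,0),(-.09,0),(-.09,.06),(0,.06))],(0,255,0))
    poly(S,[[0,.004,0],[0,.056,0],[0,.056,.074],[0,.004,.074]],(0,0,255))
    poly(S,[[-.0045,0,0],[-.0155,0,0],[-.0155,0,.074],[-.0045,0,.074]],(255,0,255))
    poly(S,[[-.0745,0,0],[-.0855,0,0],[-.0855,0,.074],[-.0745,0,.074]],(255,0,255))
    cv2.imwrite(f"pics/ov_{nm}.png",im)
E
python3 ov.py
```

```text
plate right c [ 0.481  -0.2634] ang deg 5.978812755948849 rms mm 2.4401831218777583 32
plate top c [ 0.5436 -0.2095] ang deg 96.67934324972603 rms mm 0.4568685440547088 22
carton left bottom c [ 0.4673 -0.1705] ang deg 7.129208994069365 rms mm 0.5358272051455097 15
white left top c [ 0.426  -0.1741] ang deg 8.808720947003588 rms mm 0.25678265839015424 5
carton front top c [ 0.4136 -0.2037] ang deg 96.71127875965584 rms mm 0.40630423199331345 14
endplate top rear? c [ 0.5062 -0.1916] ang deg 93.65200621318866 rms mm 5.441951254870157 16
endplate dark edge(2) c [ 0.4966 -0.1913] ang deg 97.61086482174458 rms mm 0.2579356133564251 12
white/dark c [ 0.4405 -0.1995] ang deg 96.76366405066184 rms mm 0.15907111969444943 15
carton right? c [ 0.4595 -0.2307] ang deg -1.616080150949847 rms mm 0.18060964735430246 6
72 72
plate right again c [ 0.4794 -0.2635] ang deg 6.090560376428877 rms mm 2.558375264226334 29Traceback (most recent call last):
  File "m1.py", line 25, in <module>
    s=least_squares(res,[.4,.14,.12,.033,.027],loss="soft_l1")
    return func(*args, **kwargs)
    result = trf(ve
[... 740 characters left out ...]
+=[(tolane(p,x0,y0,a,.005)[1]-w)*1e3 for p in lp];e+=[(tolane(p,x0,y0,a,.005)[1]+w)*1e3 for p in rp]
         ~~~~~~^^^^^^^^^^^^^^^^
  File "m0.py", line 38, in tolane
    o,d=ray("top",p);ex=np.array([np.cos(a),np.sin(a),0]);O=np.array([x0,y0,0])
        ~~~^^^^^^^^^
  File "h.py", line 4, in ray
    c=r.calibration(n);K=c["mtx"];T=c["extrinsics"]
ValueError: time passes only in moves, steps and waits
Traceback (most recent call last):
  File "ov.py", line 2, in <module>
    x0,y0,a=np.load("lane.npy");L=F(x0,y0,a);a2=np.radians(6.8);e=np.array([np.cos(a2),np.sin(a2)]);n=np.array([-e[1],e[0]])
            ~~~~~~~^^^^^^^^^^^^
FileNotFoundError: [Errno 2] No such file or directory: 'lane.npy'
```

```bash
sed -i 's/^def ray/CAL={n:r.calibration(n) for n in ("side","top")}\ndef ray/; s/c=r.calibration(n);/c=CAL[n];/' h.py; python3 m1.py | tail -6; python3 ov.py; python3 -c "
from rig import r;print(r.state()['time_s'])"
```

```text
plate right again c [ 0.4794 -0.2635] ang deg 6.090560376428877 rms mm 2.558375264226334 29
[0.4216 0.1871 0.1163 0.0325 0.0265] yaw 6.66281316647706
[np.float64(-9.3), np.float64(-10.0), np.float64(-9.4), np.float64(-10.0)]
[np.float64(74.1), np.float64(73.6), np.float64(74.0), np.float64(74.0)]
[np.float64(157.9), np.float64(156.6), np.float64(157.7)]
rail y [np.float64(34.0), np.float64(32.3), np.float64(33.1), np.float64(30.8), np.float64(33.1), np.float64(33.0)] [np.float64(-31.7), np.float64(-31.9), np.float64(-33.1), np.float64(-31.7), np.float64(-32.9), np.float64(-32.4)]
stop [ 0.50654068 -0.2253085 ]
0.1
```

View pics/ov_side.png

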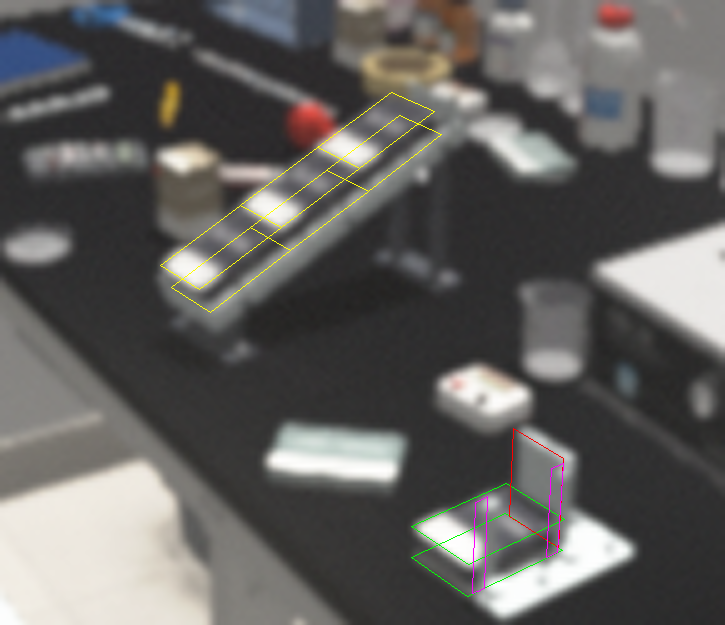

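View pics/ov_top.png

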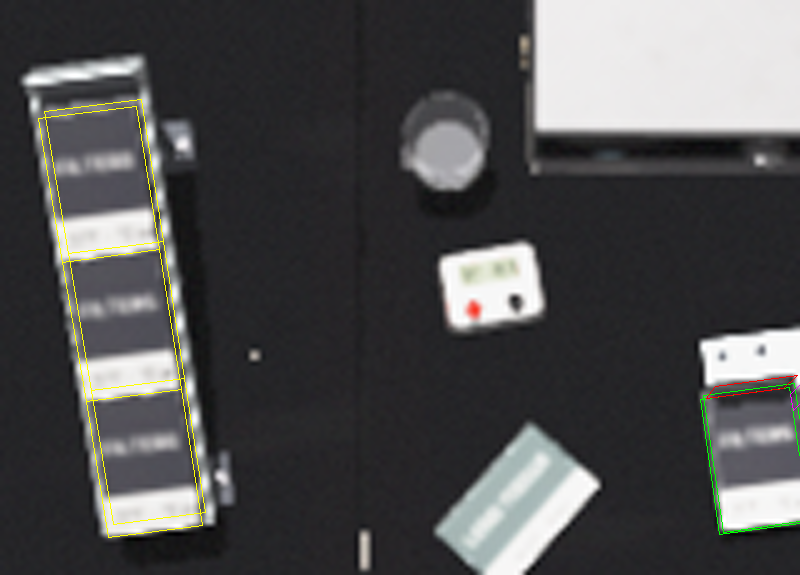

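The overlay agrees with both views within about a pixel: lane at (0.4216, 0.1871), yaw 6.7°, and stop at about (0.5065, −0.2253), yaw 6.7°. Next I work out the approach.

```bash
cat > go.py <<'E'
from h import *
import sys
from scipy.spatial.transform import Rotation as Ro
np.set_printoptions(precision=3,suppress=True)
LX,LY,LA=.4216,.1871,np.radians(6.68)
SX,SY,SA=.5065,-.2253,np.radians(6.7)
c22,s22=np.cos(np.radians(22)),np.sin(np.radians(22))
def Rt(yaw,tilt): # tool x = frame y, tool z down tilted forward
    xt=np.array([0,1,0]);zt=np.array([np.sin(tilt),0,-np.cos(tilt)])
    return F(0,0,yaw)[:3,:3]@np.c_[xt,np.cross(zt,xt),zt]
def lanepose(s,h): return tr(F(LX,LY,LA),[s*c22-h*s22,0,.045+s*s22+h*c22])[0],Rt(LA,np.radians(22))
def stoppose(x,y,z): return tr(F(SX,SY,SA),[x,y,z])[0],Rt(SA,0)
def show(p,R):
    s=r.state();w=Ro.from_matrix(R@s["ee_rot"].T).as_rotvec()
    print("t",s["time_s"],"shift cm",(p-s["eef_pos"])*100,"turn",w,"F",s["ft_force"],"gap",s["finger_gap"]*100)
if __name__=="__main__":
    k=sys.argv[1];v=list(map(float,sys.argv[2:]))
    show(*(lanepose(*v) if k=="lane" else stoppose(*v)))
E
python3 go.py lane .045 .14; python3 go.py lane .045 .086;  python3 go.py lane .045 .026; python3 go.py stop -.045 .03 .12
```

```text
t 0.1 shift cm [ 19.524 -29.243  -5.148] turn [-0.058 -0.384  0.534] F [ 0.893  0.387 -0.636] gap 9.146337657234174
t 0.1 shift cm [ 21.533 -29.007 -10.155] turn [-0.058 -0.384  0.534] F [ 0.893  0.387 -0.636] gap 9.146337657234174
t 0.1 shift cm [ 23.765 -28.746 -15.718] turn [-0.058 -0.384  0.534] F [ 0.893  0.387 -0.636] gap 9.146337657234174
t 0.1 shift cm [ 24.259 -67.903 -12.314] turn [ 0.001 -0.     0.541] F [ 0.893  0.387 -0.636] gap 9.146337657234174
```

```bash
python3 -m handwheel '[[4,-6,0,-0.011,-0.077,0.107,9.18],[8,-12,-1,-0.023,-0.154,0.214,9.18],[12,-18,-2,-0.035,-0.23,0.32,9.18],[16,-23,-3,-0.046,-0.307,0.427,9.18],[19.5,-29.2,-5.1,-0.058,-0.384,0.534,9.18]]'; python3 go.py lane .045 .06;python3 go.py lane .045 .026
```

```text
time_s: 0.72
eef_pos: [0.3897, 0.2214, 0.2036]
ee_rot: [[-0.121, 0.919, 0.376], [0.993, 0.112, 0.046], [0.0, 0.378, -0.926]]
ft_force: [1.2, 0.2, -0.0]
finger_gap: 0.0916
t 0.725 shift cm [ 5.104 -3.201 -8.614] turn [-0.001  0.004 -0.005] F [ 1.229  0.241 -0.004] gap 9.162301829427024
t 0.725 shift cm [  6.369  -3.053 -11.766] turn [-0.001  0.004 -0.005] F [ 1.229  0.241 -0.004] gap 9.162301829427024
```

```bash
python3 -m handwheel '[[0,0,0,0,0,0,9.18],[0,0,0,0,0,0,9.18]]'; python3 go.py lane .045 .06;python3 go.py lane .045 .026
```

```text
time_s: 0.98
eef_pos: [0.3887, 0.2226, 0.2035]
ee_rot: [[-0.115, 0.921, 0.371], [0.993, 0.106, 0.045], [0.002, 0.374, -0.927]]
ft_force: [0.1, 0.1, -0.0]
finger_gap: 0.0917
t 0.975 shift cm [ 5.199 -3.321 -8.603] turn [-0.002 -0.001  0.002] F [ 0.107  0.103 -0.004] gap 9.173586745186766
t 0.975 shift cm [  6.464  -3.173 -11.756] turn [-0.002 -0.001  0.002] F [ 0.107  0.103 -0.004] gap 9.173586745186766
```

```bash
python3 -m handwheel '[[3,-2,-4,0,0,0,9.18],[5.2,-3.3,-8.6,0,0,0,9.18],[5.8,-3.2,-10.2,0,0,0,9.18],[6.45,-3.2,-11.75,0,0,0,9.18],[6.45,-3.2,-11.75,0,0,0,9.18]]'; python3 go.py lane .045 .026
python3 - <<'E'
from h import *
for n,(a,b,c,d) in (("side",(140,230,240,350)),("top",(140,245,215,300))):
    im=r.get_image(n);cv2.imwrite(f"pics/{n}1.png",cv2.resize(im[a:b,c:d,::-1],None,fx=5.5,fy=5.5,interpolation=cv2.INTER_CUBIC))
E
```

```text
time_s: 1.6
eef_pos: [0.4529, 0.1923, 0.0856]
ee_rot: [[-0.119, 0.922, 0.369], [0.993, 0.11, 0.045], [0.001, 0.372, -0.928]]
ft_force: [0.1, 0.1, -0.2]
finger_gap: 0.0917
t 1.6 shift cm [ 0.048 -0.152  0.038] turn [-0.001 -0.003 -0.003] F [ 0.12   0.11  -0.158] gap 9.172872020134825
```

View pics/side1.png

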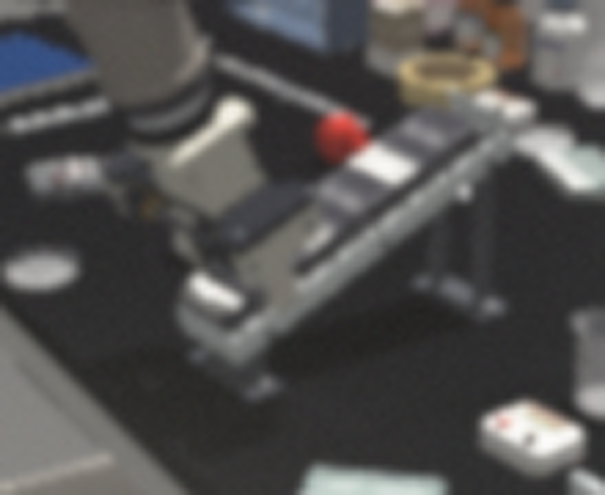

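View pics/top1.png

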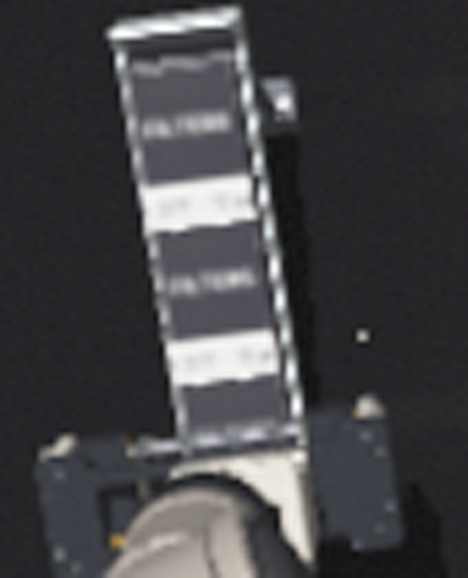

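The fingers straddle the front carton: near finger at about (270,270) in the side crop, white end at (215,290). I centre 1.5 mm and close.

```bash
python3 -m handwheel '[[0,-0.15,0,0,0,0,6.6],[0,-0.15,0,0,0,0,5.5],[0,-0.15,0,0,0,0,5.5],[0,-0.15,0,0,0,0,5.5],[0,-0.15,0,0,0,0,5.5]]'; python3 go.py lane .045 .036;python3 go.py lane .045 .11
```

```text
time_s: 2.33
eef_pos: [0.4534, 0.1894, 0.0869]
ee_rot: [[-0.117, 0.921, 0.371], [0.993, 0.108, 0.045], [0.001, 0.374, -0.927]]
ft_force: [-2.5, 0.5, 4.0]
finger_gap: 0.0597
t 2.325 shift cm [-0.376  0.102  0.83 ] turn [-0.001 -0.001 -0.   ] F [-2.53   0.474  3.996] gap 5.969703741669676
t 2.325 shift cm [-3.13  -0.221  7.691] turn [-0.001 -0.001 -0.   ] F [-2.53   0.474  3.996] gap 5.969703741669676
```

```bash
python3 -m handwheel '[[-0.37,-0.05,0.93,0,0,0,5.5],[-1.1,-0.13,2.8,0,0,0,5.5],[-2.0,-0.24,5.0,0,0,0,5.5],[-3.1,-0.37,7.8,0,0,0,5.5],[-3.1,-0.37,10.5,0,0,0,5.5]]'; python3 go.py stop -.050 .034 .14
python3 - <<'E'
from h import *
for n,(a,b,c,d) in (("side",(120,230,220,350)),("top",(140,245,215,300))):
    im=r.get_image(n);cv2.imwrite(f"pics/{n}2.png",cv2.resize(im[a:b,c:d,::-1],None,fx=5,fy=5,interpolation=cv2.INTER_CUBIC))
E
```

```text
time_s: 2.95
eef_pos: [0.4207, 0.1853, 0.1923]
ee_rot: [[-0.117, 0.922, 0.369], [0.993, 0.108, 0.044], [0.001, 0.371, -0.928]]
ft_force: [1.2, 0.4, -1.6]
finger_gap: 0.0602
t 2.95 shift cm [  3.22  -38.271  -5.234] turn [-0.045  0.378 -0.   ] F [ 1.249  0.362 -1.559] gap 6.022888076672485
```

View pics/side2.png

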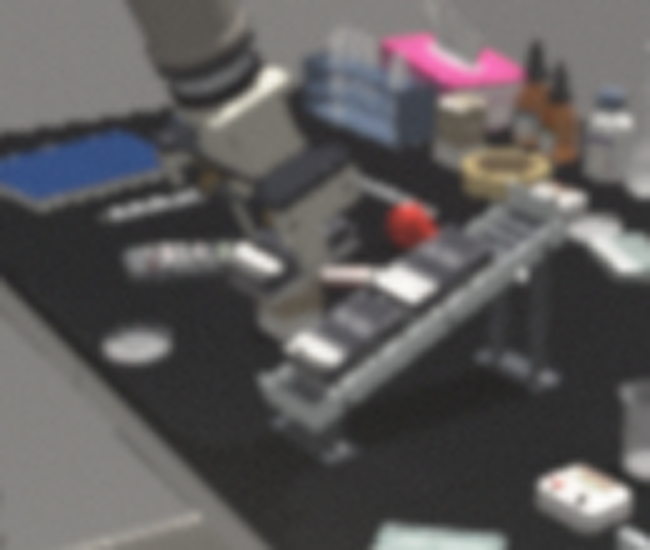

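Carton held and the second one has rolled down to the lip (white end at about (315,350) in the crop). I carry the carton across, levelling on the way.

```bash
python3 go.py stop -.053 .037 .14;  python3 -m handwheel '[[0.5,-5.5,0.3,-0.009,0.075,0,5.5],[1.0,-11.5,0.3,-0.018,0.15,0,5.5],[1.5,-17.5,0.3,-0.027,0.23,0,5.5],[2,-23.5,0,-0.036,0.3,0,5.5],[2.4,-29.5,-0.5,-0.045,0.378,0,5.5]]';  python3 go.py stop -.053 .037 .14; python3 go.py stop -.053 .037 .065
```

```text
t 3.05 shift cm [  2.641 -38.075  -5.458] turn [-0.047  0.385  0.   ] F [ 0.667 -0.209 -0.923] gap 6.0071265437794015
time_s: 3.68
eef_pos: [0.4456, -0.1114, 0.1859]
ee_rot: [[-0.116, 0.993, -0.001], [0.993, 0.116, 0.001], [0.001, -0.001, -1.0]]
ft_force: [0.6, -0.2, -2.1]
finger_gap: 0.0598
t 3.675 shift cm [ 0.391 -8.336 -4.59 ] turn [-0.001 -0.001  0.001] F [ 0.611 -0.158 -2.075] gap 5.9818981094063455
t 3.675 shift cm [  0.391  -8.336 -12.09 ] turn [-0.001 -0.001  0.001] F [ 0.611 -0.158 -2.075] gap 5.9818981094063455
```

```bash
python3 -m handwheel '[[0.2,-5,-0.5,0,0,0,5.5],[0.4,-8.3,-2.5,0,0,0,5.5],[0.4,-8.3,-4.6,0,0,0,5.5],[0.4,-8.3,-4.6,0,0,0,5.5],[0.4,-8.3,-4.6,0,0,0,5.5]]';  python3 go.py stop -.053 .037 .065
python3 - <<'E'
from h import *
for n,(a,b,c,d) in (("side",(160,270,290,400)),("top",(180,250,350,420))):
    im=r.get_image(n);cv2.imwrite(f"pics/{n}3.png",cv2.resize(im[a:b,c:d,::-1],None,fx=5,fy=5,interpolation=cv2.INTER_CUBIC))
im=r.get_image("top");cv2.imwrite("pics/top3b.png",cv2.resize(im[130:250,220:300,::-1],None,fx=5,fy=5,interpolation=cv2.INTER_CUBIC))
E
```

```text
time_s: 4.3
eef_pos: [0.4503, -0.1921, 0.1408]
ee_rot: [[-0.117, 0.993, 0.002], [0.993, 0.117, 0.001], [0.001, 0.002, -1.0]]
ft_force: [-0.1, 0.0, -0.5]
finger_gap: 0.0599
t 4.3 shift cm [-0.073 -0.269 -7.579] turn [-0.001  0.002 -0.   ] F [-0.148  0.013 -0.466] gap 5.9906297603971
```

View pics/side3.png

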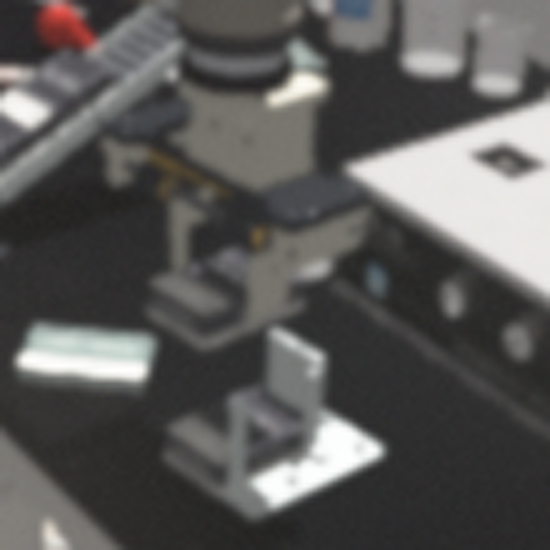

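View pics/top3b.png

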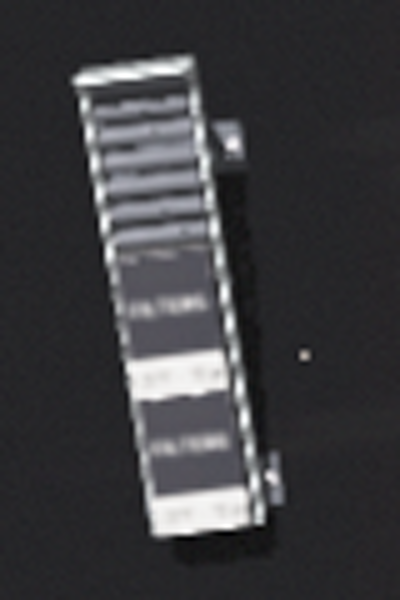

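Second carton sits at the lip (white band at (200,515)); the held carton is over the stop. I descend next.

```bash
python3 -m handwheel '[[-0.1,-0.2,-3.5,0,0,0,5.5],[-0.1,-0.2,-6,0,0,0,5.5],[-0.1,-0.2,-7.6,0,0,0,5.5],[-0.1,-0.2,-7.6,0,0,0,5.5]]';  python3 go.py stop -.053 .037 .055
python3 - <<'E'
from h import *
for n,(a,b,c,d) in (("side",(190,270,310,400)),("top",(180,250,350,420))):
    im=r.get_image(n);cv2.imwrite(f"pics/{n}4.png",cv2.resize(im[a:b,c:d,::-1],None,fx=6.5,fy=6.5,interpolation=cv2.INTER_CUBIC))
E
```

```text
time_s: 4.95
eef_pos: [0.449, -0.1939, 0.0643]
ee_rot: [[-0.117, 0.993, 0.001], [0.993, 0.117, 0.001], [0.001, 0.001, -1.0]]
ft_force: [-0.8, -0.5, -1.0]
finger_gap: 0.06
t 4.95 shift cm [ 0.052 -0.084 -0.929] turn [-0.001  0.001 -0.   ] F [-0.767 -0.476 -0.989] gap 5.996867680247737
```

View pics/side4.png

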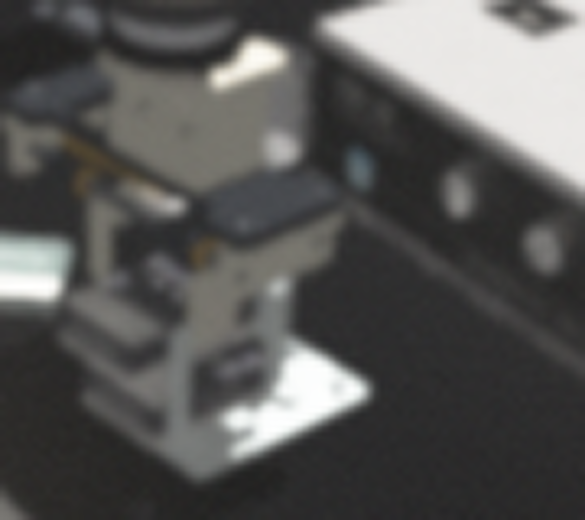

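View pics/top4.png

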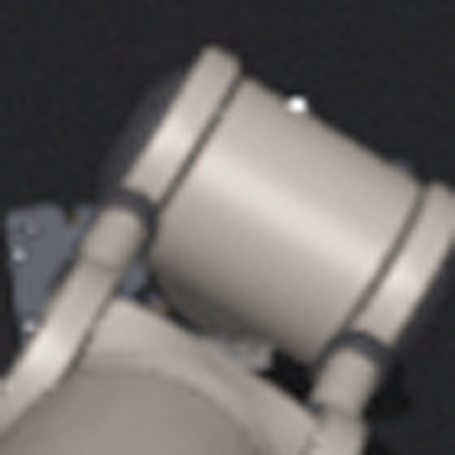

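```bash
python3 -m handwheel '[[0,0,-0.3,0,0,0,5.5],[0,0,-0.6,0,0,0,5.5],[0,0,-0.8,0,0,0,5.5],[0,0,-0.9,0,0,0,5.5],[0,0,-0.9,0,0,0,5.5]]' | egrep "pos|force"; python3 -m handwheel '[[0,0,-0.1,0,0,0,5.5],[0,0,-0.1,0,0,0,5.5]]' | egrep "pos|force";python3 -m handwheel '[[0,0,-0.1,0,0,0,5.5],[0,0,-0.1,0,0,0,5.5]]' | egrep "pos|force"
```

```text
eef_pos: [0.4493, -0.1944, 0.0555]
ft_force: [-0.6, -0.2, -0.8]
eef_pos: [0.4493, -0.1944, 0.0546]
ft_force: [0.2, 1.4, -1.3]
eef_pos: [0.4492, -0.1944, 0.0536]
ft_force: [0.4, 0.3, -1.5]
```

```bash
for i in 1 ; do python3 -m handwheel '[[0,0,-0.1,0,0,0,5.5],[0,0,-0.1,0,0,0,5.5]]' | egrep "pos|force"; done; python3 -m handwheel '[[0,0,-0.1,0,0,0,5.5],[0,0,-0.1,0,0,0,5.5]]' | egrep "pos|force"
```

```text
eef_pos: [0.4493, -0.1944, 0.0526]
ft_force: [0.7, -0.8, -1.9]
eef_pos: [0.4494, -0.1944, 0.0525]
ft_force: [-1.7, 1.1, 7.8]
```

```bash
python3 -m handwheel '[[0.02,-0.15,0.06,0,0,0,5.5],[0.04,-0.3,0.06,0,0,0,5.5],[0.04,-0.3,0.06,0,0,0,5.5]]' | egrep "pos|force";  python3 -m handwheel '[[0.01,-0.1,0,0,0,0,5.5],[0.01,-0.1,0,0,0,0,5.5]]' | egrep "pos|force"
```

```text
eef_pos: [0.4497, -0.1971, 0.0525]
ft_force: [-1.1, 3.3, 5.6]
eef_pos: [0.4498, -0.198, 0.0525]
ft_force: [0.1, 3.5, 5.4]
```

```bash
python3 -m handwheel '[[0.01,-0.1,0.04,0,0,0,5.5],[0.01,-0.1,0.04,0,0,0,5.5]]' | egrep "pos|force";  python3 -m handwheel '[[0.01,-0.1,0,0,0,0,5.5],[0.01,-0.1,0,0,0,0,5.5]]' | egrep "pos|force"; python3 go.py stop -.045 .03 .0525
```

```text
eef_pos: [0.45, -0.1997, 0.0525]
ft_force: [-0.1, -0.3, 0.3]
eef_pos: [0.45, -0.2005, 0.0526]
ft_force: [-0.9, -0.5, -0.1]
t 7.8 shift cm [ 0.834 -0.022 -0.006] turn [-0.001  0.002  0.   ] F [-0.861 -0.524 -0.082] gap 5.982525022344866
```

```bash
python3 -m handwheel '[[0.01,-0.1,0,0,0,0,5.5],[0.01,-0.1,0,0,0,0,5.5]]' | egrep "pos|force";  python3 -m handwheel '[[0.01,-0.1,0,0,0,0,5.5],[0.01,-0.1,0,0,0,0,5.5]]' | egrep "pos|force"
```

```text
eef_pos: [0.4501, -0.2015, 0.0526]
ft_force: [-1.4, 0.4, -1.1]
eef_pos: [0.4502, -0.2026, 0.0526]
ft_force: [0.2, 0.2, -0.7]
```

```bash
python3 -m handwheel '[[0.01,-0.1,0,0,0,0,5.5],[0.01,-0.1,0,0,0,0,5.5]]' | egrep "pos|force";  python3 go.py stop -.053 .03 .0525
python3 - <<'E'
from h import *
for n,(a,b,c,d) in (("side",(200,270,315,385)),):
    im=r.get_image(n);cv2.imwrite(f"pics/{n}5.png",cv2.resize(im[a:b,c:d,::-1],None,fx=8,fy=8,interpolation=cv2.INTER_CUBIC))
E
```

```text
eef_pos: [0.4503, -0.2035, 0.0526]
ft_force: [1.0, 0.5, -1.9]
t 8.55 shift cm [ 0.003  0.178 -0.01 ] turn [-0.001  0.002  0.   ] F [ 0.971  0.491 -1.924] gap 6.002989360095766
```

View pics/side5.png

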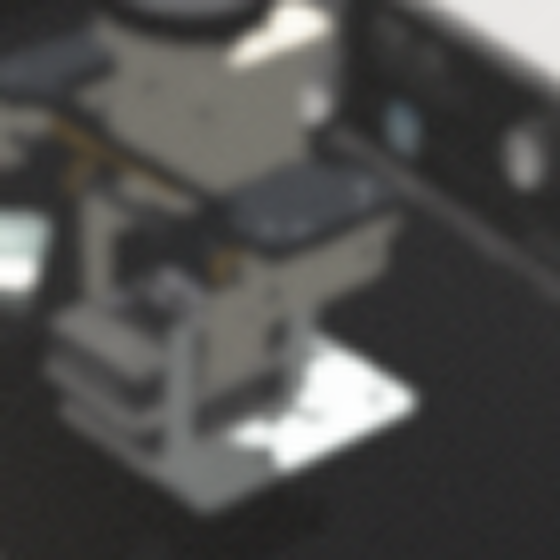

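The side view shows the held carton resting on the base and standing out to the left (not yet pushed to +x); the post at (185,380) is close to it. I keep inching toward the posts.

```bash
python3 -m handwheel '[[0.01,-0.1,0,0,0,0,5.5],[0.01,-0.1,0,0,0,0,5.5]]' | egrep "pos|force";  python3 -m handwheel '[[0.01,-0.1,0,0,0,0,5.5],[0.01,-0.1,0,0,0,0,5.5]]' | egrep "pos|force"
```

```text
eef_pos: [0.4504, -0.2045, 0.0526]
ft_force: [-0.1, -0.2, -1.7]
eef_pos: [0.4504, -0.2049, 0.0526]
ft_force: [0.6, 4.9, 0.5]
```

```bash
python3 -m handwheel '[[0.15,0.05,0,0,0,0,5.5],[0.3,0.065,0,0,0,0,5.5],[0.4,0.08,0,0,0,0,5.5],[0.4,0.08,0,0,0,0,5.5]]' | egrep "pos|force";  python3 -m handwheel '[[0.1,0.012,0,0,0,0,5.5],[0.1,0.012,0,0,0,0,5.5]]' | egrep "pos|force"
```

```text
eef_pos: [0.4543, -0.2044, 0.0525]
ft_force: [-2.3, 2.9, -0.1]
eef_pos: [0.4554, -0.2043, 0.0525]
ft_force: [-3.6, 2.3, -0.2]
```

```bash
python3 -m handwheel '[[0.1,0.012,0,0,0,0,5.5],[0.1,0.012,0,0,0,0,5.5]]' | egrep "pos|force";  python3 -m handwheel '[[0.1,0.012,0,0,0,0,5.5],[0.1,0.012,0,0,0,0,5.5]]' | egrep "pos|force"
```

```text
eef_pos: [0.4564, -0.2042, 0.0525]
ft_force: [-2.7, 2.6, -0.7]
eef_pos: [0.4575, -0.2041, 0.0526]
ft_force: [-2.0, 3.2, -1.5]
```

```bash
python3 -m handwheel '[[0.1,0.012,0,0,0,0,5.5],[0.1,0.012,0,0,0,0,5.5]]' | egrep "pos|force";  python3 -m handwheel '[[0.1,0.012,0,0,0,0,5.5],[0.1,0.012,0,0,0,0,5.5]]' | egrep "pos|force"
```

```text
eef_pos: [0.4585, -0.204, 0.0526]
ft_force: [-3.3, 3.5, -1.1]
eef_pos: [0.4594, -0.2038, 0.0526]
ft_force: [-2.8, 4.1, -0.5]
```

```bash
python3 -m handwheel '[[0.1,0.012,0,0,0,0,5.5],[0.1,0.012,0,0,0,0,5.5]]' | egrep "pos|force"
```

```text
eef_pos: [0.4604, -0.2037, 0.0526]
ft_force: [-3.7, 3.9, -1.7]
```

```bash
python3 -m handwheel '[[0.1,0.012,0,0,0,0,5.5],[0.1,0.012,0,0,0,0,5.5]]' | egrep "pos|force"; python3 -m handwheel '[[0.05,0.006,0,0,0,0,5.5],[0.05,0.006,0,0,0,0,5.5]]' | egrep "pos|force"
python3 - <<'E'
from h import *
for n,(a,b,c,d) in (("side",(200,270,315,385)),):
    im=r.get_image(n);cv2.imwrite(f"pics/{n}6.png",cv2.resize(im[a:b,c:d,::-1],None,fx=8,fy=8,interpolation=cv2.INTER_CUBIC))
E
```

```text
eef_pos: [0.461, -0.2036, 0.0526]
ft_force: [-5.6, 3.1, 0.7]
eef_pos: [0.461, -0.2036, 0.0525]
ft_force: [-7.0, 1.6, 1.0]
```

View pics/side6.png

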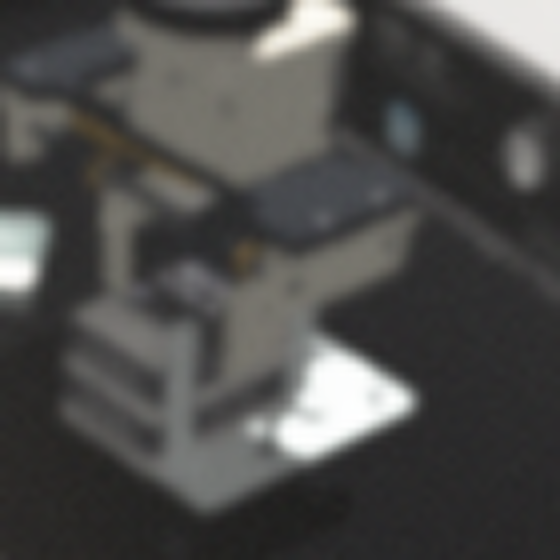

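```bash
python3 -m handwheel '[[0.03,-0.04,0,0,0,0,5.5],[0.03,-0.04,0,0,0,0,5.5],[0.03,-0.04,0,0,0,0,5.5]]' | egrep "time|pos|force"
```

```text
time_s: 12.02
eef_pos: [0.461, -0.2036, 0.0526]
ft_force: [-7.7, 4.1, 1.8]
```

```bash
python3 -m handwheel '[[-0.04,0.02,0,0,0,0,5.5],[-0.04,0.02,0,0,0,0,6.2],[-0.04,0.02,0,0,0,0,7],[-0.04,0.02,0,0,0,0,8],[-0.04,0.02,0,0,0,0,9.18]]' | egrep "time|pos|force|gap"; python3 -m handwheel '[[0,0,0,0,0,0,9.18],[0,0,0,0,0,0,9.18]]' | egrep "time|pos|force|gap"
python3 - <<'E'
from h import *
for n,(a,b,c,d) in (("side",(200,270,315,385)),):
    im=r.get_image(n);cv2.imwrite(f"pics/{n}7.png",cv2.resize(im[a:b,c:d,::-1],None,fx=8,fy=8,interpolation=cv2.INTER_CUBIC))
E
```

```text
time_s: 12.65
eef_pos: [0.4624, -0.2043, 0.0529]
ft_force: [-0.5, -0.7, 0.3]
finger_gap: 0.0858
time_s: 12.9
eef_pos: [0.462, -0.2039, 0.0526]
ft_force: [0.4, -1.0, 0.9]
finger_gap: 0.0918
```

View pics/side7.png

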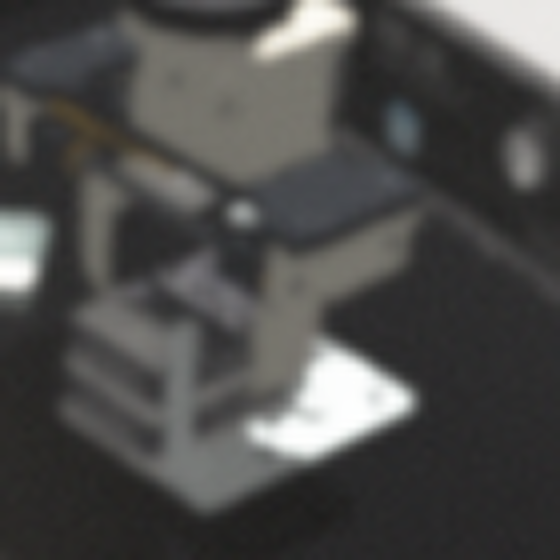

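Stack of two in the corner, front faces aligned at x≈65 px in the crop. I retreat toward the lane and check from above.

```bash
python3 -m handwheel '[[0,0,3,0,0,0,9.18],[0,0,8,0,0,0,9.18],[-1,5,13,0,-0.1,0,9.18],[-2,11,13.5,0.01,-0.19,0,9.18],[-3,17,13.5,0.02,-0.28,0,9.18]]' | egrep "time|pos|force|gap";  python3 go.py lane .045 .10
python3 - <<'E'
from h import *
for n,(a,b,c,d) in (("side",(200,270,315,385)),("top",(185,245,355,415))):
    im=r.get_image(n);cv2.imwrite(f"pics/{n}8f.png",im[:,:,::-1]);cv2.imwrite(f"pics/{n}8.png",cv2.resize(im[a:b,c:d,::-1],None,fx=8,fy=8,interpolation=cv2.INTER_CUBIC))
E
```

```text
time_s: 13.58
eef_pos: [0.4327, -0.0366, 0.189]
ft_force: [1.4, 0.3, 0.3]
finger_gap: 0.092
t 13.575 shift cm [-0.682 22.421 -3.438] turn [ 0.024 -0.094  0.004] F [1.403 0.314 0.282] gap 9.196073864069163
```

View pics/side8.png

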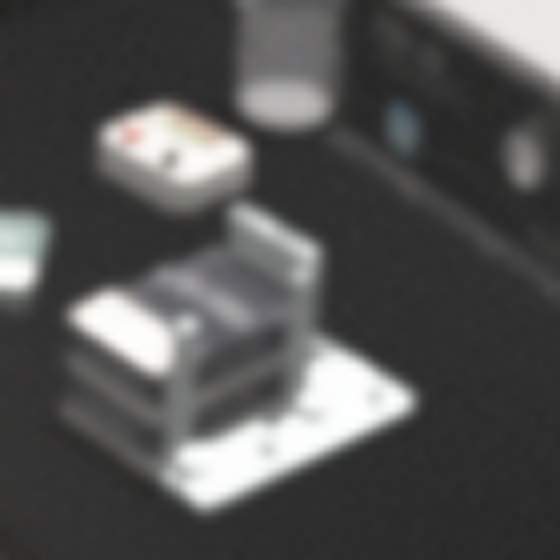

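View pics/top8.png

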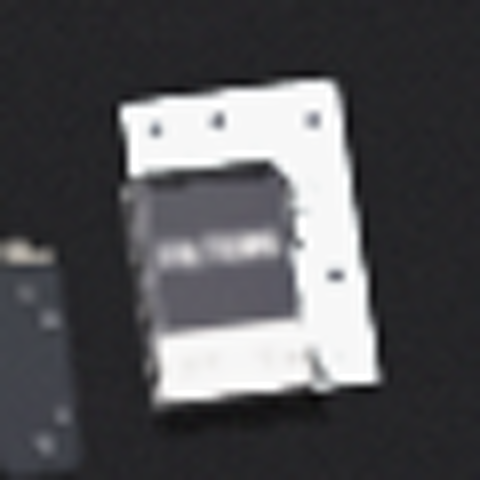

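```bash
sed 's#pics/top0.png#pics/top8f.png#' m0.py > m2.py
cat > m3.py <<'E'
import io,contextlib
with contextlib.redirect_stdout(io.StringIO()):
    from m2 import *
e=np.array([np.cos(np.radians(6.7)),np.sin(np.radians(6.7))]);n=np.array([-e[1],e[0]])
def lc(u,v0,v1,t):
    for v in range(v1,v0,-1):
        if (g[v,u]-t)*(g[v-1,u]-t)<=0 and g[v,u]!=g[v-1,u]: return v-(t-g[v,u])/(g[v-1,u]-g[v,u])
import sys
z=float(sys.argv[1])
c,_=line([(u,lc(u,226,242,142)) for u in range(377,391)],z,"front");print("long",c@e)
c,_=line([(u,vcross(u,220,232,170)) for u in range(376,389)],z,"white/dark");print("long",c@e)
c,_=line([(hcross(v,370,378,170),v) for v in range(229,234)],z,"left white");print("lat",c@n)
E
python3 m3.py .052
```

```text
front c [ 0.4146 -0.2041] ang deg 95.98218521257138 rms mm 0.4113529626795117 14
long 0.3879691167366045
white/dark c [ 0.4418 -0.2001] ang deg 96.53032451124213 rms mm 0.1780455050264547 13
long 0.4154846758200009
left white c [ 0.4244 -0.1755] ang deg 1.33066350781529 rms mm 0.39814577495623915 5
lat -0.22384753171030383
```

Front carton measures square (6.5° against the base's 6.8°) and within about 1 mm of the base carton. Now the second carton.

```bash
python3 go.py lane .045 .10; python3 -m handwheel '[[0,6,0,0.006,-0.03,0,9.18],[0,12,0,0.012,-0.06,0,9.18],[-0.2,18,0,0.02,-0.09,0,9.18],[-0.4,22.3,-1.5,0.024,-0.096,0.004,9.18],[-0.6,22.3,-3.4,0.024,-0.096,0.004,9.18]]' | egrep "time|pos|force|gap";  python3 -m handwheel '[[0,0,0,0,0,0,9.18],[0,0,0,0,0,0,9.18]]' >/dev/null; python3 go.py lane .045 .06; python3 go.py lane .045 .026
```

```text
t 13.675 shift cm [-0.262 22.051 -3.229] turn [ 0.021 -0.101 -0.002] F [-0.975 -0.823  0.784] gap 9.171608502876701
time_s: 14.3
eef_pos: [0.4267, 0.1882, 0.1537]
ft_force: [0.2, -1.2, 0.1]
finger_gap: 0.0918
t 14.55 shift cm [ 1.348  0.445 -3.669] turn [-0.    -0.003 -0.001] F [-0.158 -0.726  0.106] gap 9.181612074080011
t 14.55 shift cm [ 2.613  0.593 -6.822] turn [-0.    -0.003 -0.001] F [-0.158 -0.726  0.106] gap 9.181612074080011
```

```bash
python3 -m handwheel '[[0.8,0.3,-2,0,0,0,9.18],[1.35,0.4,-3.7,0,0,0,9.18],[2.0,0.47,-5.3,0,0,0,9.18],[2.6,0.5,-6.8,0,0,0,9.18],[2.6,0.5,-6.8,0,0,0,9.18]]'| egrep "time|pos|force|gap"; python3 go.py lane .045 .026
python3 - <<'E'
from h import *
for n,(a,b,c,d) in (("side",(140,230,240,350)),):
    im=r.get_image(n);cv2.imwrite(f"pics/{n}9.png",cv2.resize(im[a:b,c:d,::-1],None,fx=5.5,fy=5.5,interpolation=cv2.INTER_CUBIC))
E
```

```text
time_s: 15.18
eef_pos: [0.4531, 0.1894, 0.0855]
ft_force: [-0.9, 0.0, -0.6]
finger_gap: 0.0921
t 15.175 shift cm [0.024 0.139 0.044] turn [ 0.    -0.004 -0.   ] F [-0.851  0.031 -0.633] gap 9.205081221200166
```

View pics/side9.png

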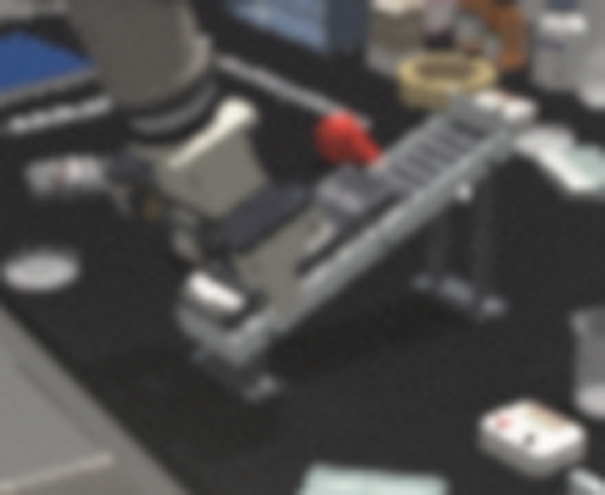

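Same picture as for the first grasp, with the third carton right behind. I close and lift.

```bash
python3 -m handwheel '[[0,0,0.05,0,0,0,6.6],[0,0,0.05,0,0,0,5.5],[0,0,0.05,0,0,0,5.5],[0,0,0.05,0,0,0,5.5],[0,0,0.05,0,0,0,5.5]]'| egrep "time|pos|force|gap"
```

```text
time_s: 15.85
eef_pos: [0.4526, 0.1904, 0.0864]
ft_force: [-1.3, -0.8, 4.4]
finger_gap: 0.06
```

```bash
python3 -m handwheel '[[-0.37,-0.05,0.93,0,0,0,5.5],[-1.1,-0.13,2.8,0,0,0,5.5],[-2.0,-0.24,5.0,0,0,0,5.5],[-3.1,-0.37,7.8,0,0,0,5.5],[-3.1,-0.37,10.5,0,0,0,5.5]]'| egrep "time|pos|force|gap"; python3 go.py stop -.053 .034 .165
python3 - <<'E'
from h import *
for n,(a,b,c,d) in (("side",(120,230,220,350)),):
    im=r.get_image(n);cv2.imwrite(f"pics/{n}10.png",cv2.resize(im[a:b,c:d,::-1],None,fx=5,fy=5,interpolation=cv2.INTER_CUBIC))
E
```

```text
time_s: 16.48
eef_pos: [0.4199, 0.1864, 0.1918]
ft_force: [1.4, -0.3, -2.1]
finger_gap: 0.0601
t 16.475 shift cm [  2.995 -38.413  -2.684] turn [-0.045  0.376 -0.002] F [ 1.367 -0.29  -2.135] gap 6.011480139131529
```

View pics/side10.png

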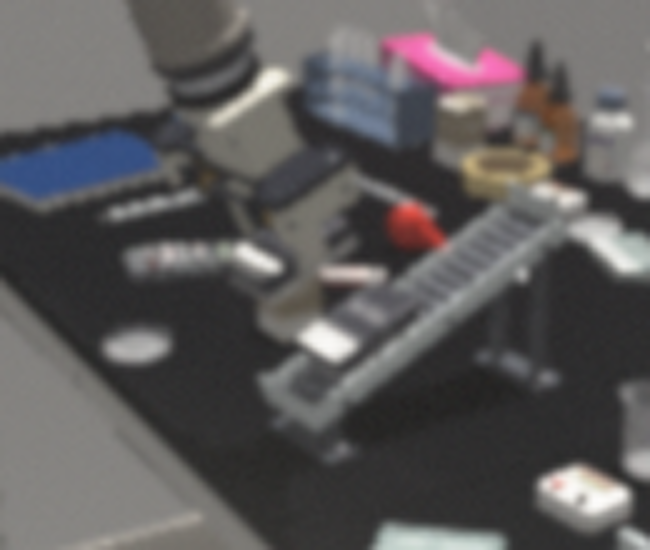

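Second carton held, the third is rolling down (white end at (325,340)). I carry it across.

```bash
python3 -m handwheel '[[0.5,-5.5,0.3,-0.009,0.075,0,5.5],[1.0,-11.5,0.3,-0.018,0.15,0,5.5],[1.5,-17.5,0.3,-0.027,0.23,0,5.5],[2,-23.5,0,-0.036,0.3,0,5.5],[2.4,-29.5,-0.5,-0.045,0.378,0,5.5]]'| egrep "time|pos|force|gap";  python3 - <<'E'
from go import *
show(np.array([.4534,-.1984,.165]),Rt(SA,0))
E
```

```text
time_s: 17.15
eef_pos: [0.4452, -0.1103, 0.1862]
ft_force: [2.1, -0.1, -1.1]
finger_gap: 0.0601
t 17.15 shift cm [ 0.825 -8.808 -2.12 ] turn [-0.001 -0.002 -0.001] F [ 2.062 -0.073 -1.084] gap 6.011721550298097
```

```bash
python3 -m handwheel '[[0.5,-5,0,0,0,0,5.5],[0.8,-8.8,-1,0,0,0,5.5],[0.8,-8.8,-2.1,0,0,0,5.5],[0.8,-8.8,-2.1,0,0,0,5.5],[0.8,-8.8,-2.1,0,0,0,5.5]]'| egrep "time|pos|force|gap";  python3 - <<'E'
from go import *
show(np.array([.4534,-.1984,.09]),Rt(SA,0))
for n,(a,b,c,d) in (("side",(180,270,300,400)),("top",(140,245,225,285))):
    im=r.get_image(n);cv2.imwrite(f"pics/{n}11.png",cv2.resize(im[a:b,c:d,::-1],None,fx=5.5,fy=5.5,interpolation=cv2.INTER_CUBIC))
E
```

```text
time_s: 17.77
eef_pos: [0.4535, -0.1953, 0.1653]
ft_force: [-0.3, 0.8, -0.4]
finger_gap: 0.0599
t 17.775 shift cm [-0.009 -0.311 -7.53 ] turn [-0.001 -0.    -0.003] F [-0.264  0.847 -0.401] gap 5.992729097868719
```

View pics/side11.png

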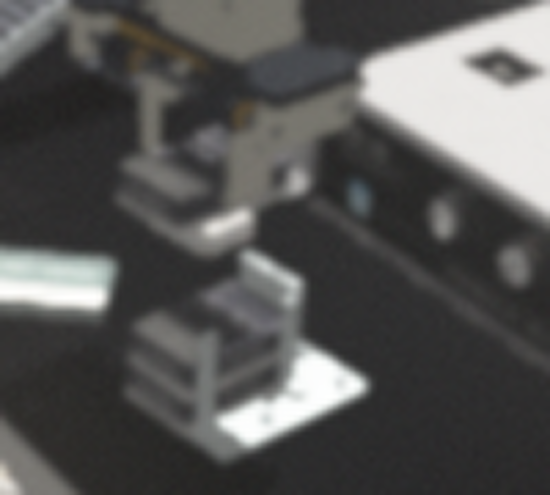

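View pics/top11.png

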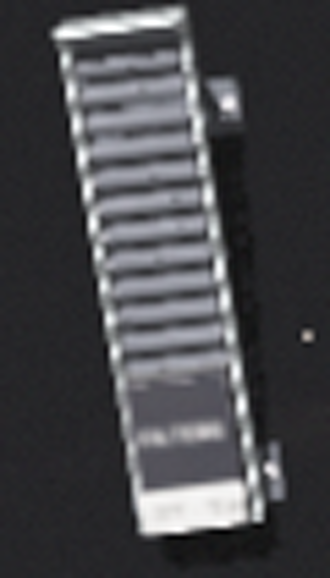

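Third carton at the lip (white band at (200,510)); the held one hangs level above the pile. I lower it to just above.

```bash
python3 -m handwheel '[[0,-0.1,-3.5,0,0,0,5.5],[0,-0.1,-6.3,0,0,0,5.5],[0,-0.1,-7.5,0,0,0,5.5],[0,-0.1,-8.1,0,0,0,5.5],[0,-0.1,-8.3,0,0,0,5.5]]'| egrep "time|pos|force|gap"; python3 -m handwheel '[[0,0,-0.1,0,0,0,5.5],[0,0,-0.1,0,0,0,5.5]]' | egrep "pos|force"; python3 -m handwheel '[[0,0,-0.1,0,0,0,5.5],[0,0,-0.1,0,0,0,5.5]]' | egrep "pos|force"
```

```text
time_s: 18.5
eef_pos: [0.454, -0.1975, 0.0826]
ft_force: [-0.2, -0.9, -1.0]
finger_gap: 0.0598
eef_pos: [0.4538, -0.1976, 0.0816]
ft_force: [0.2, -0.0, 0.2]
eef_pos: [0.4535, -0.1974, 0.0801]
ft_force: [-0.6, -0.1, -1.0]
```

```bash
python3 -m handwheel '[[0,0,-0.1,0,0,0,5.5],[0,0,-0.1,0,0,0,5.5]]' | egrep "pos|force"; python3 -m handwheel '[[0,0,-0.05,0,0,0,5.5],[0,0,-0.05,0,0,0,5.5]]' | egrep "pos|force"
```

```text
eef_pos: [0.4535, -0.1974, 0.079]
ft_force: [0.2, -0.6, -0.7]
eef_pos: [0.4535, -0.1974, 0.0785]
ft_force: [0.3, 0.1, -1.0]
```

```bash
python3 -m handwheel '[[0,0,-0.05,0,0,0,5.5],[0,0,-0.05,0,0,0,5.5]]' | egrep "pos|force"; python3 -m handwheel '[[0,0,-0.05,0,0,0,5.5],[0,0,-0.05,0,0,0,5.5]]' | egrep "pos|force"
```

```text
eef_pos: [0.4536, -0.1974, 0.0783]
ft_force: [-0.3, 0.1, 2.1]
eef_pos: [0.4536, -0.1974, 0.0782]
ft_force: [-1.2, 1.5, 6.5]
```

```bash
python3 -m handwheel '[[0,0,0.07,0,0,0,5.5],[0.01,-0.12,0.07,0,0,0,5.5],[0.03,-0.25,0.07,0,0,0,5.5],[0.045,-0.38,0.07,0,0,0,5.5],[0.06,-0.5,0.07,0,0,0,5.5]]' | egrep "pos|force"; python3 -m handwheel '[[0.01,-0.1,0,0,0,0,5.5],[0.01,-0.1,0,0,0,0,5.5]]' | egrep "pos|force"
```

```text
eef_pos: [0.4541, -0.2025, 0.0782]
ft_force: [0.7, 1.5, 0.3]
eef_pos: [0.4542, -0.2036, 0.0783]
ft_force: [-0.0, -0.2, 0.6]
```

```bash
python3 -m handwheel '[[0.01,-0.1,0,0,0,0,5.5],[0.01,-0.1,0,0,0,0,5.5]]' | egrep "pos|force"; python3 -m handwheel '[[0.005,-0.05,0,0,0,0,5.5],[0.005,-0.05,0,0,0,0,5.5]]' | egrep "pos|force"
```

```text
eef_pos: [0.4543, -0.2044, 0.0782]
ft_force: [-0.3, 0.6, 1.2]
eef_pos: [0.4543, -0.2044, 0.0783]
ft_force: [0.0, 4.4, 2.2]
```

```bash
python3 -m handwheel '[[0,0.04,0.02,0,0,0,5.5],[0.12,0.055,0.02,0,0,0,5.5],[0.25,0.07,0.02,0,0,0,5.5],[0.38,0.085,0.02,0,0,0,5.5],[0.5,0.1,0.02,0,0,0,5.5]]' | egrep "pos|force"; python3 -m handwheel '[[0.1,0.012,0,0,0,0,5.5],[0.1,0.012,0,0,0,0,5.5]]' | egrep "pos|force"
```

```text
eef_pos: [0.4593, -0.2038, 0.0783]
ft_force: [-2.1, 1.7, -1.1]
eef_pos: [0.4601, -0.2037, 0.0783]
ft_force: [-2.5, 2.0, -0.6]
```

```bash
python3 -m handwheel '[[0.1,0.012,0,0,0,0,5.5],[0.1,0.012,0,0,0,0,5.5]]' | egrep "pos|force"; python3 -m handwheel '[[0.05,0.006,0,0,0,0,5.5],[0.05,0.006,0,0,0,0,5.5]]' | egrep "pos|force"
```

```text
eef_pos: [0.4602, -0.2037, 0.0783]
ft_force: [-6.3, 1.3, 1.6]
eef_pos: [0.4603, -0.2037, 0.0783]
ft_force: [-9.5, -1.2, 2.5]
```

```bash
python3 -m handwheel '[[-0.03,-0.05,0,0,0,0,5.5],[-0.03,-0.05,0,0,0,0,5.5],[-0.03,-0.05,0,0,0,0,5.5]]' | egrep "pos|force";  python3 - <<'E'
from h import *
for n,(a,b,c,d) in (("side",(195,265,315,385)),):
    im=r.get_image(n);cv2.imwrite(f"pics/{n}12.png",cv2.resize(im[a:b,c:d,::-1],None,fx=8,fy=8,interpolation=cv2.INTER_CUBIC))
s=r.state();print(s["ft_force"],s["ft_torque"])
E
```

```text
eef_pos: [0.4602, -0.2037, 0.0783]
ft_force: [-8.2, 1.9, 2.1]
[-7.76057357  2.84533422  4.34169845] [ 0.33823329  1.29648806 -0.22232762]
```

View pics/side12.png

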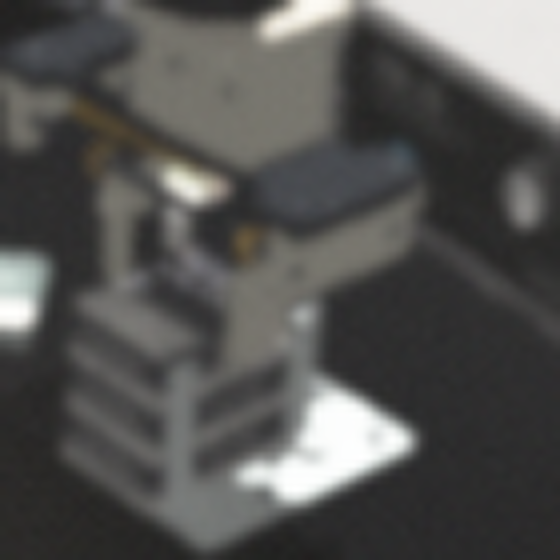

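Three faces line up in the side view (left edges at x≈65–70 px). I add a touch more toward the posts, then relax and release.

```bash
python3 -m handwheel '[[-0.01,-0.04,0.02,0,0,0,5.5],[-0.01,-0.04,0.02,0,0,0,5.5],[-0.01,-0.04,0.02,0,0,0,5.5]]' | egrep "pos|force"; python3 -m handwheel '[[-0.04,0.03,0,0,0,0,5.5],[-0.04,0.03,0,0,0,0,6.2],[-0.04,0.03,0,0,0,0,7],[-0.04,0.03,0,0,0,0,8],[-0.04,0.03,0,0,0,0,9.18]]' | egrep "time|pos|force|gap"; python3 -m handwheel '[[0,0,0,0,0,0,9.18],[0,0,0,0,0,0,9.18]]' | egrep "time|pos|force|gap"
```

```text
eef_pos: [0.4602, -0.2037, 0.0784]
ft_force: [-7.0, 4.0, 1.0]
time_s: 24.18
eef_pos: [0.4615, -0.2045, 0.0789]
ft_force: [0.4, -0.4, -0.4]
finger_gap: 0.0852
time_s: 24.42
eef_pos: [0.4611, -0.2043, 0.0787]
ft_force: [0.4, -0.0, 0.3]
finger_gap: 0.0918
```

```bash
python3 -m handwheel '[[0,0,3,0,0,0,9.18],[0,0,8,0,0,0,9.18],[-1,5,11,0,0,0,9.18],[-2,11,11.5,0,0,0,9.18],[-3,17,11.5,0,0,0,9.18]]' | egrep "time|pos|force|gap"; python3 -m handwheel '[[0,4,0,0,0,0,9.18],[0,4,0,0,0,0,9.18],[0,4,0,0,0,0,9.18]]' | egrep "time|pos|force|gap"
python3 - <<'E'
from h import *
for n,(a,b,c,d) in (("side",(195,265,315,385)),("top",(185,245,355,415))):
    im=r.get_image(n);cv2.imwrite(f"pics/{n}13f.png",im[:,:,::-1]);cv2.imwrite(f"pics/{n}13.png",cv2.resize(im[a:b,c:d,::-1],None,fx=8,fy=8,interpolation=cv2.INTER_CUBIC))
E
sed 's#pics/top0.png#pics/top13f.png#' m0.py > m2.py;python3 m3.py .078
```

```text
time_s: 25.05
eef_pos: [0.431, -0.0329, 0.1945]
ft_force: [1.1, 1.0, -0.5]
finger_gap: 0.0915
time_s: 25.42
eef_pos: [0.4313, 0.0054, 0.1937]
ft_force: [0.3, 0.7, 0.9]
finger_gap: 0.092m2.py:14: RuntimeWarning: Mean of empty slice.
  c=W.mean(0);_,s,vt=np.linalg.svd(W-c);d=vt[0];d=d if d[0]>abs(d[1]) or (abs(d[1])>abs(d[0]) and d[1]>0) else -d
  ret = ret.dtype.type(ret / rcount)
Traceback (most recent call last):
  File "m3.py", line 3, in <module>
    from m2 import *
  File "m2.py", line 22, in <module>
    E=line([(u,vcross(u,204,212,57)) for u in range(374,386)],.074,"endplate dark edge(2)")
  File "m2.py", line 14, in line
    c=W.mean(0);_,s,vt=np.linalg.svd(W-c);d=vt[0];d=d if d[0]>abs(d[1]) or (abs(d[1])>abs(d[0]) and d[1]>0) else -d
                       ~~~~~~~~~~~~~^^^^^
numpy.linalg.LinAlgError: 1-dimensional array given. Array must be at least two-dimensional
```

View pics/side13.png

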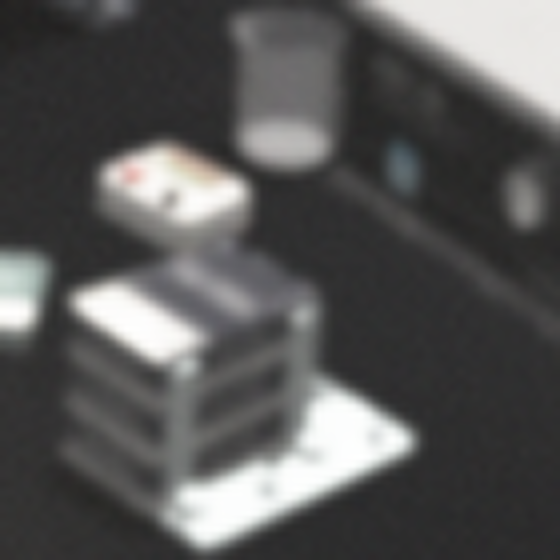

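View pics/top13.png

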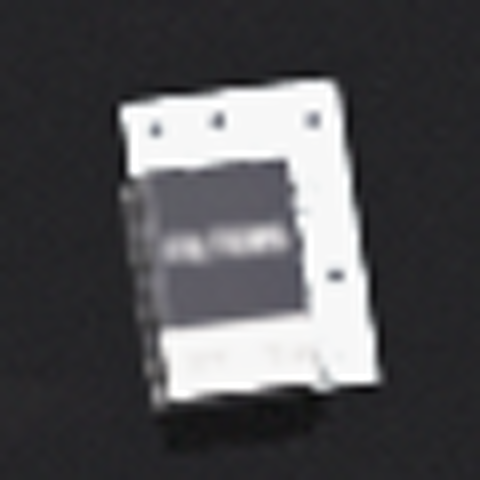

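View pics/top13f.png

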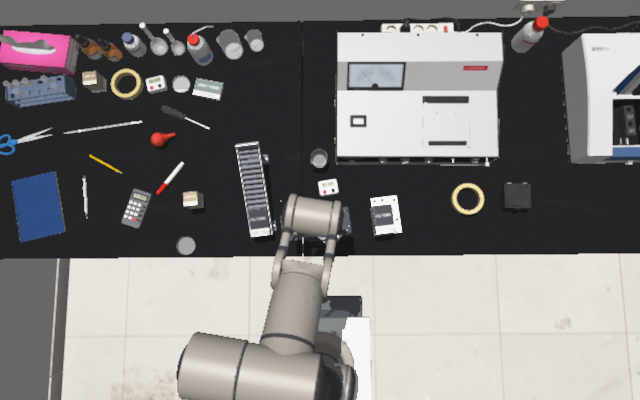

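The side view shows three stacked cartons and the top view shows nothing else moved. I'll check the numbers, including the base carton's edge.

```bash
cat > m4.py <<'E'
from h import *
np.set_printoptions(precision=2,suppress=True)
g=cv2.cvtColor(cv2.imread("pics/top13f.png"),cv2.COLOR_BGR2GRAY).astype(float)
def vc(u,vs,t):
    for a,b in zip(vs[:-1],vs[1:]):
        if (g[a,u]-t)*(g[b,u]-t)<=0 and g[a,u]!=g[b,u]: return a+(b-a)*(t-g[a,u])/(g[b,u]-g[a,u])
e=np.array([np.cos(np.radians(6.7)),np.sin(np.radians(6.7))]);n=np.array([-e[1],e[0]])
for nm,vs,us in (("front",range(242,226,-1),range(377,391)),("white/dark",range(218,232),range(378,390))):
    W=np.array([onz("top",(u,vc(u,list(vs),150)),.078)[:2] for u in us]);c=W.mean(0);d=np.linalg.svd(W-c)[2][0]
    print(nm,"long mm",1e3*c@e,"ang",np.degrees(np.arctan(d[1]/d[0]))+90)
s=cv2.cvtColor(cv2.imread("pics/side13f.png"),cv2.COLOR_BGR2GRAY).astype(int)
s0=cv2.cvtColor(cv2.imread("pics/side0.png"),cv2.COLOR_BGR2GRAY).astype(int)
for v in range(230,255): print(v,s[v,318:336],s0[v,318:336])
# predicted silhouette corner (-90,+60) of the stop frame at several heights, with contact-corrected stop
C=F(.5065,-.2253,np.radians(6.7));print(proj("side",tr(C,[[-.09,.06,z] for z in(0,.026,.052,.078)])))
E
python3 m4.py
```

```text
front long mm 388.2139962164454 ang 7.441630422514081
white/dark long mm 416.01925688703784 ang 6.333534899067374
230 [194 171 127  76  53  55  67  88 108 135 162 173 165 146 125 111 102 102] [193 172 127  78  55  48  50  48  48  50  49  48  48  47  49  50  48  47]
231 [192 162 113  68  56  79 125 165 193 216 233 234 223 194 160 132 112 102] [193 162 113  67  50  48  50  48  48  49  48  49  49  47  49  49  48  47]
232 [214 162  99  60  60 101 169 224 241 246 249 249 245 234 215 178 147 121] [214 162 101  61  51  50  50  49  49  50  50  50  49  47  48  49  48  49]
233 [233 169  91  55  55  91 158 221 244 250 251 251 251 249 243 230 203 166] [234 170  92  55  51  51  51  50  50  48  49  48  48  48  49  48  48  48]
234 [230 156  80  52  53  65 108 164 219 244 250 252 252 252 252 249 240 220] [230 157  81  53  50  50  50  51  51  50  48  49  48  47  47  48  48  49]
235 [185 121  65  49  50  54  69  98 146 199 234 248 252 253 253 252 250 244] [185 119  68  52  50  48  51  50  50  48  50  49  48  50  47  51  48  48]
236 [123  84  55  51  49  55  61  70  89 124 169 222 245 252 253 253 251 2
[... 1912 characters left out ...]
96] [ 53  52  54  53  66  78  79  79  81  96 141 194 232 248 252 251 248 235]
251 [ 52  50  49  53  67  83  89  84  79  76  73  76  80  88  98 100 100 106] [ 52  50  54  54  68  84  88  85  80  79  90 118 163 217 243 248 244 223]
252 [ 51  50  51  51  58  72  84  88  86  80  78  77  73  75  84  94  99 105] [ 54  53  52  52  60  75  86  88  88  82  81  85 102 141 190 221 221 187]
253 [49 50 48 45 48 53 67 79 87 87 81 80 74 69 68 73 81 93] [ 53  52  52  52  52  58  69  80  88  87  83  81  79  88 113 141 149 134]
254 [51 49 48 46 44 44 51 61 73 82 85 84 80 72 63 60 68 87] [51 50 51 49 50 50 54 64 73 82 87 83 80 74 72 78 84 96]
[[321.71 250.89]
 [321.85 244.67]
 [321.99 238.35]
 [322.13 231.91]]
```

```bash
python3 -m handwheel '[[0,0,0,0,0,0,9.18],[0,0,0,0,0,0,9.18],[0,0,0,0,0,0,9.18]]' | egrep "time|pos|force"; python3 -c "
from rig import r
print(r.close_job())"
```

```text
time_s: 25.9
eef_pos: [0.4311, 0.0055, 0.1937]
ft_force: [1.7, 0.3, 1.2]
the job is handed in; nothing more can be done
None
```

I took the front and then the second carton out of the lane and laid each on the pile in the corner stop. Each was pressed against the side posts and the end plate while gripped, then released. I handed the job in at 25.9 s with the arm clear of everything.

- **Pressing:** the last wrist readings before release were about 7.7 N to the end plate and 4 N to the posts for the front carton, and 7 N and 4 N for the second. At most about 9.5 N was seen at the wrist in the push directions while pressing. I have no direct reading of the force between carton and stop.
- **Last pictures:** they show three cartons stacked square, with the third carton at the lip of the lane. The edges of the second carton, now on top, measured 6.3° and 7.4°, against about 6.7° for the stop. The bystanders look unmoved by eye; I did not measure them.
- **Disagreements:** both cartons met the posts about 3 mm further in than the camera had put them (the calibration is stated good to about 2 mm), so I relied on contact. The base carton appears 1 to 1.5 mm short of the end plate compared with the two above. It looks unmoved from the start and should be inside the 2.5 mm allowance. I did not push it further.

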